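# Start and tighten the fence knob of a cheese cutter

### The job

The star knob that locks the fence of the cheese cutter is off. Set it level on the fence's threaded post, turn it gently backwards (counter-clockwise) until you feel it click down into the thread, then turn it forwards (clockwise) until it stops, fully home, and let go. Do not force it, and leave the other things on the counter where they are.

Things in the scene. Friction and masses are not known exactly. Their poses are not given: they have to be found in the camera images.
- knob_grip (a point): On the axis of the black star knob, mid-height of its head, 39 mm above the underside; z up along the axis. Loose, upright, skirt down, 0.13 to 0.21 kg, 50 mm high: hollow round skirt 62 mm across (lower 29 mm), above it a six-lobed star head 52 mm across lobes, 47 mm across hollows. Inside the skirt, three lugs 120 degrees apart, 3 to 7 mm above the underside.
- knob: The star knob; origin at the centre of its underside, z up along its axis.
- post_top (a point): Centre of the flat top of the upright steel threaded post (40 mm thick, last 5 mm tapered to 30 mm) on the fence's aluminium foot, at a corner of the dark stone cheese cutter; 75 mm above the counter, z up. Three-start right-hand lug thread (clockwise from above tightens). Where the starts lie round the post differs each time and this frame does not tell it.
- rest_high (a point): On the post's axis: height of knob_grip (28.5 mm above post_top) when its lugs rest on the upper ends of the ridges. Set on at an odd angle it rests 22 to 28.5 mm above post_top (31 on a wall between ridges). Clockwise from there it jams on a wall. Counter-clockwise, under a light push (about 5 N), it climbs 4 mm per 60 degrees, for at most 105 degrees, then drops: the click.
- clicked (a point): On the post's axis: height of knob_grip (20 mm above post_top) just after the click, skirt resting on the washer; a drop ending higher is not the click. Here the lugs stand in gaps with 3 mm of play between walls. From here keep it down and turn clockwise: the lugs run under the ridges.
- home (a point): On the post's axis: height of knob_grip (17 mm above post_top) fully home, about 65 degrees clockwise from the click, at a firm stop. On the way the thread draws it down 3 mm against the washer's spring (3 N rising to 9 N), needing up to about 0.4 N m. It stays when let go under the ridges; otherwise the spring lifts it.
- washer_face (a point): Centre of the upper face of the sprung steel washer (68 mm across, travel 5.8 mm down) at the post's foot, as at the start: 56 mm above the counter, 19 mm below post_top.
- cutter: The fixed cheese cutter: stone slab 320 x 260 x 30 mm with its fence; origin on the post's axis at counter height; the slab reaches from -65 to 255 mm in x and -65 to 195 mm in y. The fence bar, 12 mm thick and up to 65 mm high, stands at x = 52 mm. The thread is damaged if the knob is pressed or wrenched on it with more than 80 N in all.
- jar: Bystander: amber jar with a steel lid, 58 mm across, 68 mm high; origin at its underside.
- small_cheese: Bystander: small round cheese, 72 mm across, 40 mm high; origin at its underside.
- weight: Bystander: brass weight, 44 mm across, 47 mm high; origin at its underside.
- portion: Bystander: block of cheese 100 x 60 x 35 mm lying on the cutter's slab; origin at its underside.
- scraper: Bystander: scraper lying on the counter at the right; origin at its underside.
There are look-alikes about, which are no part of the job. Of the things that look like the knob, the largest one is meant.

How it is judged:
By the outcome, as a careful person would: the job done as asked, in the order asked, and still so for the second after the job is handed in, with the robot touching nothing.
It also fails if it takes over 72 s, if anything falls off the work surface, if the arm or the gripper's body presses on something with over 40 N, if the wrist force passes 120 N, or if a joint passes its speed limit or range.

### The arm

A 6-joint arm with a two-finger parallel gripper is mounted at the origin on the work surface. World frame = base frame: x ahead of the robot, y to its left, z up, the work surface at z = 0. Lengths are in mm, angles in rad, forces in N, time in s.
With the tool pointing down it reaches from about 325 to 1000 mm from the base axis. Payload 5.1 kg.
Tool frame: the origin (TCP) lies at the very end of the fingers, on their centre line; the grasp point (between the pads) lies 19 mm behind it; z points along the fingers, y is the direction in which the jaws open and shut (so a half turn about z gives the same grasp; the last joint's range is limited). The gripper opens to 85 mm and grips with 20 to 120 N. Pads are 22 mm wide; open, the fingers measure 114 mm over their backs; the gripper's body (76 mm by 85 mm) begins 54 mm behind the grasp point. The pads swing forward as they close: fully open they stand 13 mm farther back than shut.
Start: joints at [-1.23, 0.124, 1.65, -0, 1.367, -0.083], TCP at [267.265, -592.498, 196.922] pointing down, gripper open.
Joint ranges: [-2.61, 2.61], [-1.02, 2.33], [0.03, 2.71], [-1.35, 4.49], [0.32, 2.68], [-2.91, 2.91]. Speed limits (rad/s): [2.57, 2.57, 3.14, 3.14, 3.14, 3.14].

### API

Orientations are given as a unit quaternion [w, x, y, z].
In Python, from rig import arm, imaging gives the robot as it stands. The module is installed in compiled form; this text tells all that it offers.
- The arm moves only by the tool drive_tool, never from a script. Its argument "steps" is a list of rows, each an object of numbers: "tx", "ty", "tz": the shift along the tool's x, y, z in cm; "rx", "ry", "rz": the turn, a rotation vector about the tool's x, y, z in rad. A call has 1 to 12 rows; each row is the pose to reach, as a shift and turn from the pose commanded when the call began, along the tool's axes at that moment; what a row does not reach only later rows make up. A row lasts 1/8 s, in which the tool goes at most 62.5 mm and 10.7 degrees, less where a joint would pass 70% of its speed; a pose out of reach is approached as far as the arm can. A call with a gripper value outside its range is refused whole. "fingers" is the closure, from 0 (fully open) to 1 (shut), set as the call begins (left out, the last holds). The fingers move at their own pace and stop on an object; "grip_force" is the grip in N (left out, the last holds). Time passes only in rows, so rows that repeat a pose let the fingers close. It gives the time, the measured TCP pose, the force and the opening at its end, in the units of the state.
- arm.observe(): the state, without advancing time (a new reading comes with each control period).
- imaging.grab_frame(name): name is "side" or "top"; returns the picture (420x560x3 uint8, red, green, blue); there is no depth.
- imaging.camera_model(name): a dict with "fx", "fy", "cx", "cy" (pixels), "k1" (the pictures are not rectified: a ray, as slopes to the right and down, at radius r is drawn at 1 + k1 r^2 times it, then the intrinsics apply), "camera_from_world" (4x4, takes a point from world to camera coordinates). Camera axes: x right, y down, z forward; pixel columns grow to the right and rows downward; lengths in mm; the calibration is good to about 2 mm. A picture is of the moment at which its call begins. camera_model takes no time and is no camera call.
- arm.hand_in(): hands the job in, once; it reports no verdict.
The state is a dict: "time_s": time; "joint_positions": joint angles; "qvel": joint speeds; "effort": joint torques, N m; "tcp_pos": TCP position; "eef_rot": TCP orientation; "contact_force": force on the tool from outside, world axes, zero at the start; "moment": the same for the moment, N m; "width": opening from 0.0 (shut) to 1.0 (fully open).
Only numpy, scipy, OpenCV 4.12 (cv2) and the standard library are available. Lean on these libraries where they do the work, as an engineer would, in place of code of your own. Each camera call takes 0.05 s, during which the arm holds its last target.

## Working session

There is one attempt and no reset: what is moved stays moved. The work goes in short steps, Python scripts to look and compute and a tool call to move; the robot and the scene stay as the last step left them, time stands still between calls to the robot, and variables do not carry over. Pictures are saved under pics/ and viewed, and the job is handed in when it is done.

Besides the shell and the picture viewer there is one more tool, called after ">>>" as a command line: name --argument value ..., lists and objects as JSON in quotes. drive_tool: Moves the arm, as the interface text tells. Its arguments: {"type":"object","properties":{"steps":{"type":"array"},"fingers":{"type":"number"},"grip_force":{"type":"number"}},"required":["steps"]}

```bash
mkdir -p pics; python3 - <<'E'
from rig import arm, imaging
import cv2
for n in("side","top"):
    f=imaging.grab_frame(n); cv2.imwrite(f"pics/{n}0.png",f[:,:,::-1])
    print(n,imaging.camera_model(n))
print(arm.observe())
E
```

```text
side {'fx': 427.8781134008543, 'fy': 427.8781134008543, 'cx': 274.35427278374516, 'cy': 200.61411842476872, 'k1': -0.07406199726122231, 'camera_from_world': array([[ 9.94679439e-01, -1.02888615e-01,  5.17167291e-03,
        -5.41643874e+02],
       [-6.14009605e-02, -6.32410300e-01, -7.72196306e-01,
         4.96011619e+01],
       [ 8.27208274e-02,  7.67770243e-01, -6.35362982e-01,
         1.28439230e+03],
       [ 0.00000000e+00,  0.00000000e+00,  0.00000000e+00,
         1.00000000e+00]])}
top {'fx': 433.3819583461122, 'fy': 433.3819583461122, 'cx': 275.21137519947894, 'cy': 213.50939035530254, 'k1': 0.034187305506882794, 'camera_from_world': array([[ 1.42017453e-02, -9.99855801e-01, -9.31057232e-03,
        -7.12034559e+01],
       [-9.91164550e-01, -1.28489919e-02, -1.32014161e-01,
         5.64189823e+02],
       [ 1.31875493e-01,  1.11031407e-02, -9.91204103e-01,
         1.03524602e+03],
       [ 0.00000000e+00,  0.00000000e+00,  0.00000000e+00,
         1.00000000e+00]])}
{'time_s': 0.1, 'joint_positions': array([-1.22960931e+00,  1.24433085e-01,  1.65153488e+00,  2.86070170e-05,
        1.36750580e+00, -8.26192016e-02]), 'qvel': array([ 0.00047312, -0.00193575, -0.00346889, -0.00020226, -0.00023991,
        0.00091902]), 'effort': array([ 2.06909913e-04, -4.24929678e+01, -3.66655540e+01, -1.57425620e-04,
        3.89483510e-03, -2.50170325e-05]), 'tcp_pos': array([ 267.06479234, -591.92615949,  195.78192212]), 'eef_rot': array([-9.34511853e-04,  9.77632599e-01,  2.10317893e-01, -1.07370888e-04]), 'contact_force': array([ 0.13664855, -0.14902541,  0.31229228]), 'moment': array([-0.05272398,  0.03537276, -0.00111978]), 'width': 1.001773222234533}
```

View pics/side0.png

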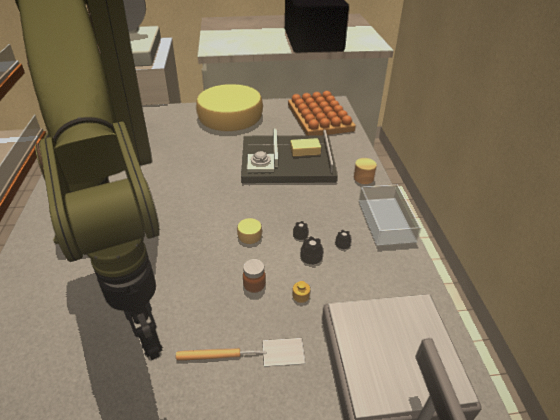

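View pics/top0.png

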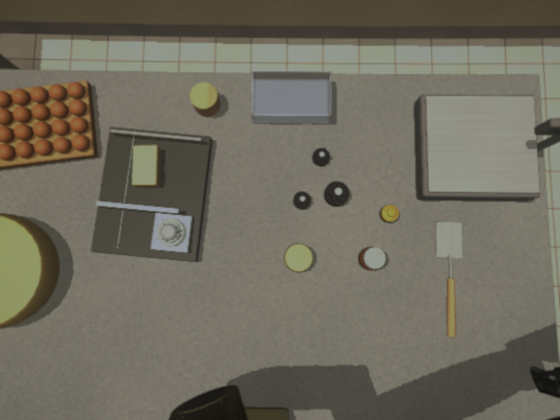

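Three dark star knobs are visible. In side/top pixels they are at (300,230)/(302,200), (312,250)/(336,194) and (343,239)/(321,157). The middle one, (312,250)/(336,194), is clearly the largest, so it is the one meant. The post with its washer is at side (261,158) / top (172,232). Next I'll confirm this in enlarged crops.

```bash
python3 - <<'E'
import cv2,numpy as np
s=cv2.imread('pics/side0.png');t=cv2.imread('pics/top0.png')
a=cv2.resize(s[215:275,280:360],None,fx=5,fy=5,interpolation=cv2.INTER_CUBIC)
b=cv2.resize(t[145:215,280:360],None,fx=5,fy=5,interpolation=cv2.INTER_CUBIC)
c=cv2.resize(s[130:190,230:310],None,fx=5,fy=5,interpolation=cv2.INTER_CUBIC)
d=cv2.resize(t[200:270,130:210],None,fx=5,fy=5,interpolation=cv2.INTER_CUBIC)
L=np.vstack([a,b[:290]]);R=np.vstack([c,d[:290]])
cv2.imwrite('pics/crop0.png',np.hstack([L,R]))
E
```

```text
(no output)
```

View pics/crop0.png

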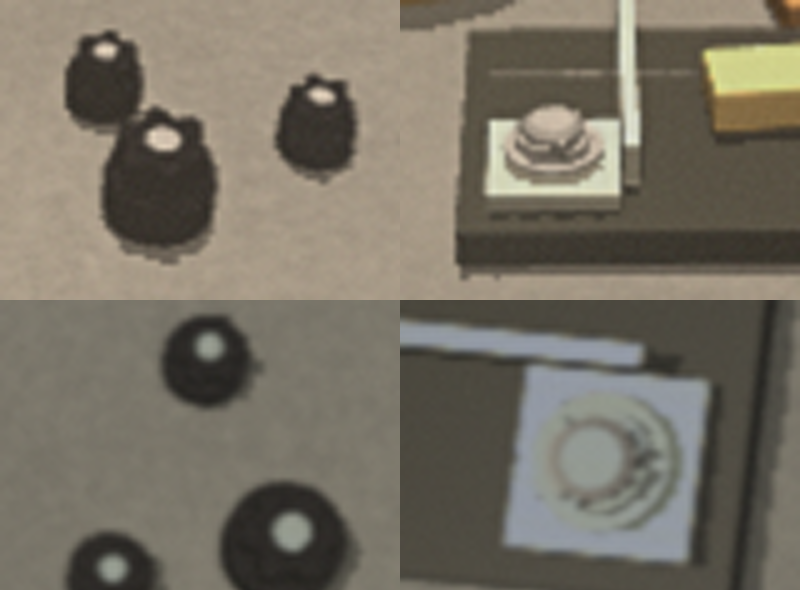

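The crop confirms it: the middle knob is about 1.4 times as wide as the other two. Next I'll measure positions.

```bash
cat > h.py <<'E'
import numpy as np,cv2
from rig import arm,imaging
M={n:imaging.camera_model(n) for n in("side","top")}
def ray(n,u,v):
    m=M[n];x=(u-m['cx'])/m['fx'];y=(v-m['cy'])/m['fy'];a,b=x,y
    for _ in range(30):
        f=1+m['k1']*(a*a+b*b);a,b=x/f,y/f
    T=m['camera_from_world'];R=T[:3,:3];c=-R.T@T[:3,3]
    d=R.T@np.array([a,b,1]);return c,d/np.linalg.norm(d)
def onplane(n,uv,z):
    c,d=ray(n,*uv);return c+d*(z-c[2])/d[2]
def tri(us,ut):
    A=np.zeros((3,3));B=np.zeros(3)
    for n,u in(("side",us),("top",ut)):
        c,d=ray(n,*u);P=np.eye(3)-np.outer(d,d);A+=P;B+=P@c
    return np.linalg.solve(A,B)
def proj(n,p):
    m=M[n];q=m['camera_from_world']@np.r_[p,1];a,b=q[0]/q[2],q[1]/q[2];f=1+m['k1']*(a*a+b*b)
    return np.array([a*f*m['fx']+m['cx'],b*f*m['fy']+m['cy']])
def blob(img,mask,box,hull=False):
    x0,x1,y0,y1=box;k=np.zeros(mask.shape,np.uint8);k[y0:y1,x0:x1]=mask[y0:y1,x0:x1]*255
    cs,_=cv2.findContours(k,cv2.RETR_EXTERNAL,cv2.CHAIN_APPROX_NONE)
    c=max(cs,key=cv2.contourArea);return c
def cen(c):
    m=cv2.moments(c);return np.array([m['m10']/m['m00'],m['m01']/m['m00']])
E
python3 - <<'E'
from h import *
np.set_printoptions(precision=2,suppress=True)
s=cv2.imread('pics/side0.png');t=cv2.imread('pics/top0.png')
gs=cv2.cvtColor(s,cv2.COLOR_BGR2GRAY);gt=cv2.cvtColor(t,cv2.COLOR_BGR2GRAY)
cs=blob(s,gs>130,(305,320,237,246));ct=blob(t,gt>95,(331,345,186,196))
print('cap',cen(cs),cv2.contourArea(cs),cen(ct),cv2.contourArea(ct)); 
print('cap tri',tri(cen(cs),cen(ct)),onplane('side',cen(cs),50),onplane('top',cen(ct),50))
# dark body top: silhouette
b=blob(t,gt<50,(320,352,178,212));(c,r)=cv2.minEnclosingCircle(b);print('body top',c,r,onplane('top',c,29),onplane('top',c,15))
print([proj('top',p) for p in ([0,0,0],[400,0,0])])
print(gt[222:246,158:188]); print(gs[146:168,246:274])
E
```

```text
cap [312.12 242.32] 16.0 [337.92 190.94] 33.0
cap tri [ 622.28 -217.14   48.54] [ 622.67 -218.46   50.  ] [ 621.3  -216.89   50.  ]
body top (336.1751708984375, 193.75477600097656) 11.954422950744629 [ 618.04 -215.33   29.  ] [ 620.58 -217.16   15.  ]
[array([245.1 , 452.13]), array([249.09, 280.38])]
[[153 152 152 150 148 146 148 149 148 145 145 145 147 148 148 146 146 146
  147 150 148 140 126 130 144 150 151 153 152 152]
 [152 152 151 148 141 130 136 142 141 135 130 130 132 138 143 145 145 139
  135 142 148 146 133 121 122 134 147 153 153 154]
 [149 149 150 149 143 125 120 125 125 120 119 118 114 116 121 128 135 141
  138 128 130 144 145 132 118 116 137 150 154 152]
 [148 149 150 150 143 131 122 125 130 131 133 129 122 117 112 113 122 132
  136 128 117 127 143 145 125 113 128 146 153 152]
 [150 148 148 145 136 130 132 140 146 147 148 147 144 135 119 111 109 106
  107 123 121 116 133 146 137 119 118 136 151 153]
 [150 149 145 135 131 135 143 149 150 151 151 151 151 149 137 122 106  92
   92 114 125 125 138 149 147 128 114 130 150 154]
 [150 147 141 132 132 141 150 151 151 151 151 1
[... 4078 characters left out ...]
 83 129 212 214 198 128 122 159 189 174 123 120 120 122 119 119 111 112
  130 178 173 152 113 127 195 212 212 201]
 [ 87 141 212 212 202 139 121 118 123 140 157 173 187 184 184 183 181 175
  162 142 114 111 122 137 164 211 213 196]
 [ 94 157 213 211 210 191 141 126 121 116 110 114 120 134 135 130 116 116
  117 110 121 126 154 199 201 210 211 201]
 [101 174 212 208 209 208 192 141 134 132 123 121 125 128 130 126 122 123
  130 128 138 150 199 212 209 207 211 201]
 [103 181 212 210 209 209 210 203 203 193 141 132 136 139 136 136 136 136
  138 153 198 203 210 211 208 207 213 200]
 [106 179 214 212 209 211 212 214 216 213 204 203 204 206 205 207 206 209
  206 205 215 212 212 211 211 210 213 203]]
```

```bash
python3 - <<'E'
from h import *
np.set_printoptions(precision=2,suppress=True)
s=cv2.imread('pics/side0.png');t=cv2.imread('pics/top0.png')
gs=cv2.cvtColor(s,cv2.COLOR_BGR2GRAY);gt=cv2.cvtColor(t,cv2.COLOR_BGR2GRAY)
def comp(m,seed):
    n,l,st,c=cv2.connectedComponentsWithStats(m.astype(np.uint8),connectivity=4);i=l[seed[1],seed[0]];return st[i],c[i]
for th in(138,141,144):
    a,c=comp(gt>th,(168,231)); print(th,a,c,onplane('top',c,75))
ct=c
for th in(165,172,178):
    m=(gs>th); m[:, :255]=0;m[:,266:]=0
    a,c=comp(m,(261,153));print(th,a,c,onplane('side',c,75),'tri',tri(c,ct))
# foot bright quad top: plate corners
# slab dark: minAreaRect
hsv=cv2.cvtColor(t,cv2.COLOR_BGR2HSV)
m=(gt<75); x=blob(t,m,(85,220,120,265));r=cv2.minAreaRect(x);bx=cv2.boxPoints(r);print(r);
for z in(15,30):print(np.array([onplane('top',p,z) for p in bx]))
# predictions for washer circle in top
for p in([ (0)]):pass
E
```

```text
138 [162 226  12  12 111] [167.51 231.19] [514.42 191.06  75.  ]
141 [162 226  12  11 102] [167.57 231.08] [514.68 190.94  75.  ]
144 [163 226  11  11  96] [167.8  231.15] [514.53 190.38  75.  ]
165 [256 152   9   5  34] [260.03 153.65] [515.29 183.59  75.  ] tri [515.42 191.78  69.6 ]
172 [256 152   9   4  31] [260.1  153.45] [515.6  184.75  75.  ] tri [515.49 191.55  70.51]
178 [257 152   8   4  27] [260.15 153.37] [515.81 185.22  75.  ] tri [515.56 191.46  70.87]
((153.8291473388672, 193.8995361328125), (106.96539306640625, 125.1303482055664), 6.225828647613525)
[[469.71 387.26  15.  ]
 [791.13 374.14  15.  ]
 [764.18  98.32  15.  ]
 [444.13 121.67  15.  ]]
[[469.08 380.87  30.  ]
 [786.05 367.92  30.  ]
 [759.47  95.92  30.  ]
 [443.85 118.94  30.  ]]
```

```bash
python3 - <<'E'
from h import *
np.set_printoptions(precision=2,suppress=True)
print(onplane('top',(171.7,232.1),56), onplane('top',(171.7,232.1),55))
# washer/foot in side
s=cv2.imread('pics/side0.png');t=cv2.imread('pics/top0.png')
gs=cv2.cvtColor(s,cv2.COLOR_BGR2GRAY);gt=cv2.cvtColor(t,cv2.COLOR_BGR2GRAY)
for P in ([514.5,190.7],[515.5,189]):
  im=[]
  for n,g,(x0,x1,y0,y1) in(('side',s,(240,290,142,182)),('top',t,(145,195,212,252))):
    k=8;c=cv2.resize(g[y0:y1,x0:x1],None,fx=k,fy=k,interpolation=cv2.INTER_CUBIC)
    for r,z,col in((15,75,(0,0,255)),(34,56,(0,255,0)),(20,70,(255,0,0))):
        q=np.array([(proj(n,[P[0]+r*np.cos(a),P[1]+r*np.sin(a),z])-[x0,y0]+.5)*k-.5 for a in np.linspace(0,6.3,60)])
        cv2.polylines(c,[q.astype(int)],False,col,1)
    im.append(c)
  cv2.imwrite(f'pics/ov{int(P[0])}.png',np.hstack(im))
E
```

```text
[514.02 185.79  56.  ] [514.1  186.04  55.  ]
```

View pics/ov514.png

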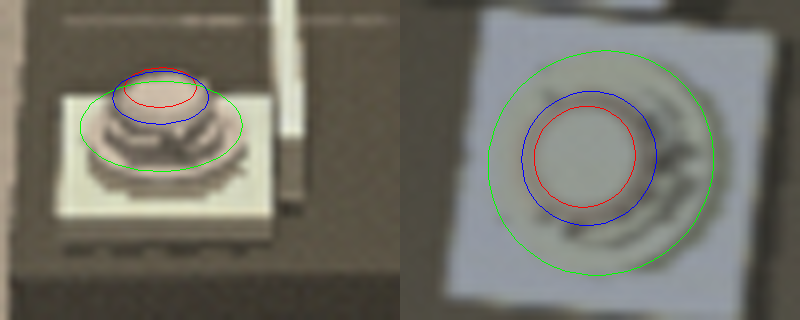

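View second.

View pics/ov515.png

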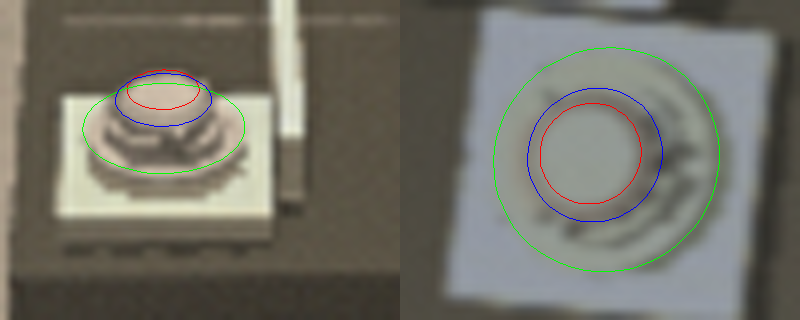

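The red circle (flat top) and green circle (washer) fit the post in both views at about (515, 189.5). The knob is at about (621.7, -217.3). I'll grip its head with the jaw axis at -29°, which keeps the fingers clear of both look-alikes. That also puts joint 6 mid-range at the post.

```bash
cat >> h.py <<'E'
import json,os,sys
F='cmd.json'
def load():
    return json.load(open(F)) if os.path.exists(F) else dict(p=[267.265,-592.498,196.922],th=-65.72)
def axes(th):
    a=np.radians(th);y=np.array([np.cos(a),np.sin(a),0]);z=np.array([0,0,-1.]);return np.cross(y,z),y,z
def plan(p,th):
    c=load();d=(np.array(p)-c['p'])/10;ax=axes(c['th'])
    print('tx,ty,tz,rz =',[round(float(d@a),2) for a in ax],round(-float(np.radians(th-c['th'])),3))
def did(tx=0,ty=0,tz=0,rz=0):
    c=load();ax=axes(c['th']);p=np.array(c['p'])+10*(tx*ax[0]+ty*ax[1]+tz*ax[2])
    c=dict(p=p.tolist(),th=c['th']-float(np.degrees(rz)));json.dump(c,open(F,'w'));print('cmd',np.round(c['p'],1),round(c['th'],1))
def st():
    o=arm.observe();q=o['eef_rot'];w,x,y,z=q
    th=np.degrees(np.arctan2(1-2*(x*x+z*z),2*(x*y-w*z)))
    zz=np.array([2*(x*z+w*y),2*(y*z-w*x),1-2*(x*x+y*y)])
    print('t',round(o['time_s'],2),'p',np.round(o['tcp_pos'],1),'th',round(th,1),'ztool',np.round(zz,4),'F',np.round(o['contact_force'],1),'M',np.round(o['moment'],2),'w',round(o['width'],3),'j6',round(o['joint_positions'][5],2))
E
python3 - <<'E'
from h import *
st(); plan([621.7,-217.3,126],-29)
E
```

```text
t 0.1 p [ 267.1 -591.9  195.8] th -65.7 ztool [-6.0e-04  1.8e-03 -1.0e+00] F [ 0.1 -0.1  0.3] M [-0.05  0.04 -0.  ] w 1.002 j6 -0.08
tx,ty,tz,rz = [47.74, -19.63, 7.09] -0.641
```

>>> drive_tool --steps '[{"tx": 47.74, "ty": -19.63, "tz": 2, "rz": -0.641}, {"tx": 47.74, "ty": -19.63, "tz": 2, "rz": -0.641}, {"tx": 47.74, "ty": -19.63, "tz": 2, "rz": -0.641}, {"tx": 47.74, "ty": -19.63, "tz": 2, "rz": -0.641}, {"tx": 47.74, "ty": -19.63, "tz": 2, "rz": -0.641}, {"tx": 47.74, "ty": -19.63, "tz": 2, "rz": -0.641}, {"tx": 47.74, "ty": -19.63, "tz": 7.1, "rz": -0.641}, {"tx": 47.74, "ty": -19.63, "tz": 7.1, "rz": -0.641}, {"tx": 47.74, "ty": -19.63, "tz": 7.1, "rz": -0.641}, {"tx": 47.74, "ty": -19.63, "tz": 7.1, "rz": -0.641}, {"tx": 47.74, "ty": -19.63, "tz": 7.1, "rz": -0.641}, {"tx": 47.74, "ty": -19.63, "tz": 7.1, "rz": -0.641}]' --fingers 0.2 --grip_force 40

```text
$.steps[0]: bad value
```

```bash
python3 - <<'E'
from h import *
did(47.74,-19.63,7.1,-0.641);st()
s=imaging.grab_frame('side')[:,:,::-1];t=imaging.grab_frame('top')[:,:,::-1]
cv2.imwrite('pics/side1.png',s);cv2.imwrite('pics/top1.png',t)
a=cv2.resize(s[170:280,260:400],None,fx=4,fy=4);cv2.imwrite('pics/c1.png',a)
plan([621.7,-217.3,60],-29)
E
```

```text
cmd [ 621.7 -217.3  125.9] -29.0
t 0.1 p [ 267.1 -591.9  195.8] th -65.7 ztool [-6.0e-04  1.8e-03 -1.0e+00] F [ 0.1 -0.1  0.3] M [-0.05  0.04 -0.  ] w 1.002 j6 -0.08
tx,ty,tz,rz = [-0.0, 0.0, 6.59] 0.0
```

View pics/c1.png

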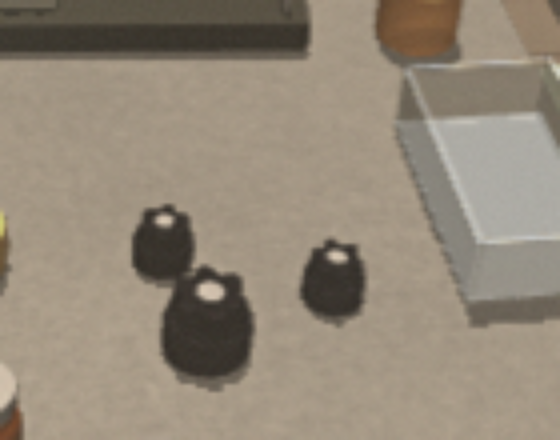

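The call was refused whole and the arm did not move; the picture is unchanged. I'll reset my bookkeeping and give all six numbers per row.

```bash
rm cmd.json; ls
```

```text
h.py
pics
```

>>> drive_tool --steps '[{"tx": 6, "ty": -2, "tz": 0, "rx": 0, "ry": 0, "rz": -0.08}]' --fingers 0.2 --grip_force 40

```text
time_s: 0.32
tcp_pos: [311.5, -551.5, 196.4]
eef_rot: [-0.0, 0.969, 0.248, -0.0]
contact_force: [0.8, 0.1, 0.5]
width: 0.817
```

```bash
python3 - <<'E'
from h import *
did(5.93,-1.98,0,-0.079); st(); plan([621.7,-217.3,126],-29)
E
```

```text
cmd [ 313.2 -550.1  196.9] -61.2
t 0.33 p [ 311.5 -551.5  196.4] th -61.3 ztool [-6.e-04 -1.e-04 -1.e+00] F [0.8 0.1 0.5] M [ 0.03 -0.04 -0.01] w 0.817 j6 -0.07
tx,ty,tz,rz = [43.07, -14.29, 7.09] -0.562
```

>>> drive_tool --steps '[{"tx": 43.07, "ty": -14.3, "tz": 2, "rx": 0, "ry": 0, "rz": -0.562}, {"tx": 43.07, "ty": -14.3, "tz": 2, "rx": 0, "ry": 0, "rz": -0.562}, {"tx": 43.07, "ty": -14.3, "tz": 2, "rx": 0, "ry": 0, "rz": -0.562}, {"tx": 43.07, "ty": -14.3, "tz": 2, "rx": 0, "ry": 0, "rz": -0.562}, {"tx": 43.07, "ty": -14.3, "tz": 2, "rx": 0, "ry": 0, "rz": -0.562}, {"tx": 43.07, "ty": -14.3, "tz": 2, "rx": 0, "ry": 0, "rz": -0.562}, {"tx": 43.07, "ty": -14.3, "tz": 7.1, "rx": 0, "ry": 0, "rz": -0.562}, {"tx": 43.07, "ty": -14.3, "tz": 7.1, "rx": 0, "ry": 0, "rz": -0.562}, {"tx": 43.07, "ty": -14.3, "tz": 7.1, "rx": 0, "ry": 0, "rz": -0.562}, {"tx": 43.07, "ty": -14.3, "tz": 7.1, "rx": 0, "ry": 0, "rz": -0.562}, {"tx": 43.07, "ty": -14.3, "tz": 7.1, "rx": 0, "ry": 0, "rz": -0.562}]'

```text
time_s: 1.7
tcp_pos: [621.4, -218.3, 127.4]
eef_rot: [0.001, 0.862, 0.507, 0.001]
contact_force: [0.6, -0.1, 0.8]
width: 0.797
```

```bash
python3 - <<'E'
from h import *
did(43.07,-14.3,7.1,-0.562)
s=imaging.grab_frame('side')[:,:,::-1]
st()
cv2.imwrite('pics/c2.png',cv2.resize(s[150:290,230:400],None,fx=4,fy=4))
plan([621.7,-217.3,48],-29)
E
```

```text
cmd [ 621.7 -217.2  125.9] -29.0
t 1.75 p [ 621.4 -218.3  127.4] th -29.0 ztool [ 0.002 -0.001 -1.   ] F [ 0.1  0.  -0. ] M [-0.02  0.03 -0.03] w 0.801 j6 0.09
tx,ty,tz,rz = [-0.01, 0.01, 7.79] 0.0
```

View pics/c2.png

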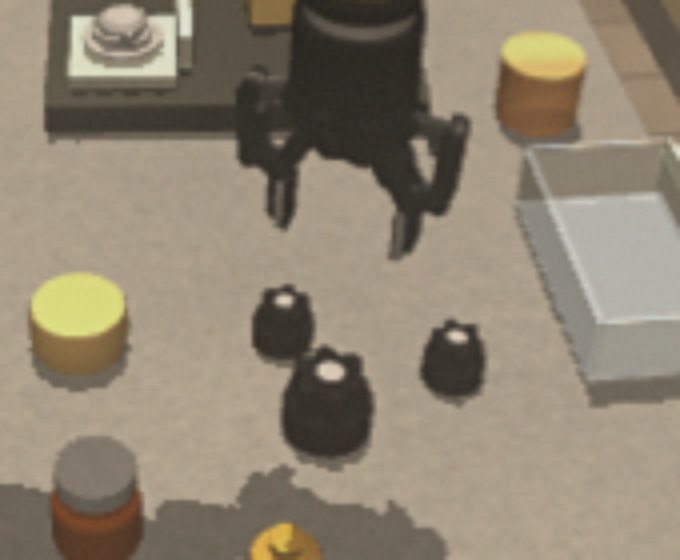

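```bash
python3 - <<'E'
from h import *
for z in(127,131,135):print(z,onplane('side',(315.3,209.3),z))
a=np.radians(-29)
print([proj('side',[621.4+s*34*np.cos(a),-218.3+s*34*np.sin(a),130]) for s in(-1,1)])
E
```

```text
127 [ 633.91327319 -174.23924763  127.        ]
131 [ 632.82665038 -178.82038885  131.        ]
135 [ 631.74002757 -183.40153008  135.        ]
[array([301.01645384, 216.42913807]), array([326.35156569, 223.54750641])]
```

The fingertips appear about 10 px higher in the image than the TCP projects, roughly 30 mm. I'll go down partway and look again before relying on the depth.

>>> drive_tool --steps '[{"tx": 0, "ty": 0, "tz": 4, "rx": 0, "ry": 0, "rz": 0}, {"tx": 0, "ty": 0, "tz": 6.2, "rx": 0, "ry": 0, "rz": 0}, {"tx": 0, "ty": 0, "tz": 6.2, "rx": 0, "ry": 0, "rz": 0}, {"tx": 0, "ty": 0, "tz": 6.2, "rx": 0, "ry": 0, "rz": 0}]'

```text
time_s: 2.25
tcp_pos: [622.0, -217.4, 65.1]
eef_rot: [0.001, 0.861, 0.508, 0.0]
contact_force: [0.5, -0.1, 0.9]
width: 0.801
```

```bash
python3 - <<'E'
from h import *
did(0,0,6.2,0)
s=imaging.grab_frame('side')[:,:,::-1]
t=imaging.grab_frame('top')[:,:,::-1]
st()
cv2.imwrite('pics/c3.png',np.hstack([cv2.resize(s[190:270,280:350],None,fx=5,fy=5,interpolation=cv2.INTER_CUBIC),cv2.resize(t[150:230,300:370],None,fx=5,fy=5,interpolation=cv2.INTER_CUBIC)]))
E
```

```text
cmd [ 621.7 -217.2   63.9] -29.0
t 2.35 p [ 622.5 -217.5   65.8] th -28.9 ztool [ 0.0027 -0.0012 -1.    ] F [-0.6  0.1 -0.2] M [-0.03 -0.01 -0.03] w 0.801 j6 0.09
```

View pics/c3.png

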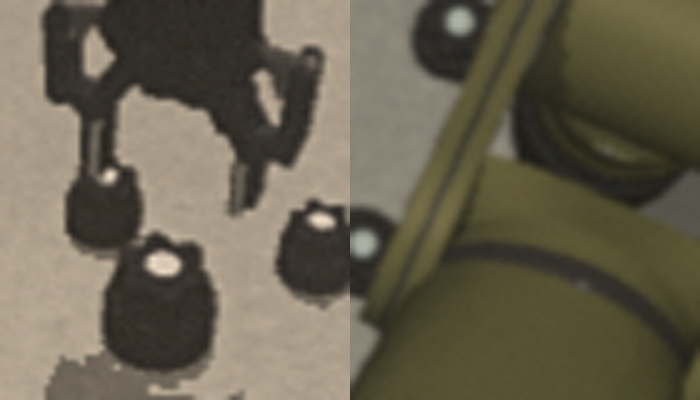

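```bash
python3 - <<'E'
from h import *
a=np.radians(-29)
for z in (66,78,90,100):
  print(z,[proj('side',[622+s*37*np.cos(a),-217.5+s*37*np.sin(a),z]).round(1) for s in(-1,1)])
print(proj('side',[622,-217,50]))
E
```

```text
66 [array([299.1, 233.9]), array([325.6, 241.7])]
78 [array([299.2, 230.6]), array([326. , 238.4])]
90 [array([299.4, 227.3]), array([326.3, 235.1])]
100 [array([299.6, 224.5]), array([326.7, 232.3])]
[311.78526842 241.95262372]
```

```bash
python3 - <<'E'
from h import *
a=np.radians(-65.7)
for n in('side','top'):
 for z in (196,209,230):
  print(n,z,[proj(n,[267+s*45*np.cos(a),-592+s*45*np.sin(a),z]).round(1) for s in(-1,1)])
s=cv2.imread('pics/side0.png');t=cv2.imread('pics/top0.png')
cv2.imwrite('pics/c4.png',np.hstack([cv2.resize(s[280:380,90:190],None,fx=4,fy=4),cv2.resize(t[340:420,480:560],None,fx=5,fy=5)]))
E
```

```text
side 196 [array([142.5, 329.5]), array([158.9, 370. ])]
side 209 [array([141. , 325.3]), array([157.5, 366. ])]
side 230 [array([138.6, 318.3]), array([155.2, 359.3])]
top 196 [array([519.2, 365.1]), array([560.5, 346.8])]
top 209 [array([522.9, 366.6]), array([564.9, 348. ])]
top 230 [array([529.1, 369. ]), array([572.2, 350. ])]
```

View pics/c4.png

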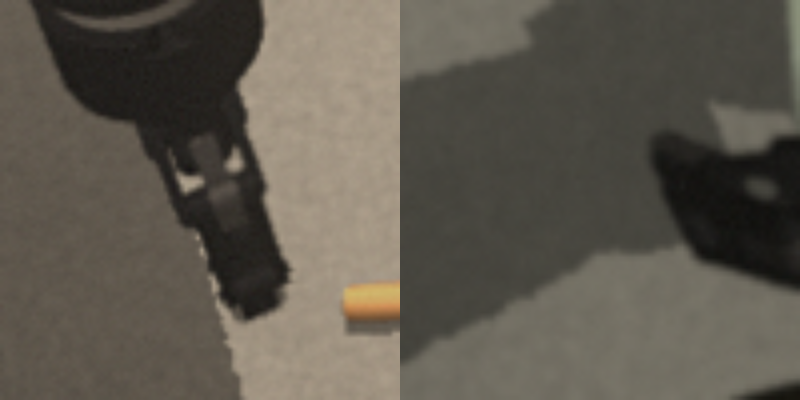

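>>> drive_tool --steps '[{"tx": 0, "ty": 0, "tz": 2, "rx": 0, "ry": 0, "rz": 0}, {"tx": 0, "ty": 0, "tz": 3.0, "rx": 0, "ry": 0, "rz": 0}, {"tx": 0, "ty": 0, "tz": 3.6, "rx": 0, "ry": 0, "rz": 0}, {"tx": 0, "ty": 0, "tz": 3.6, "rx": 0, "ry": 0, "rz": 0}]'

```text
time_s: 2.85
tcp_pos: [620.7, -216.7, 26.8]
eef_rot: [-0.001, 0.861, 0.508, -0.001]
contact_force: [-0.5, -0.3, 0.4]
width: 0.799
```

```bash
python3 - <<'E'
from h import *
did(0,0,3.6,0)
s=imaging.grab_frame('side')[:,:,::-1]
st()
cv2.imwrite('pics/c5.png',cv2.resize(s[200:270,270:360],None,fx=8,fy=8,interpolation=cv2.INTER_CUBIC))
a=np.radians(-29)
for z in (28,40,50,60):
  print(z,[(8*(proj('side',[622+s*34*np.cos(a),-217.5+s*34*np.sin(a),z])-[270,200])).round(0) for s in(-1,1)])
E
```

```text
cmd [ 621.7 -217.2   27.9] -29.0
t 2.9 p [ 621.2 -216.9   27.5] th -28.9 ztool [-5.e-04  3.e-04 -1.e+00] F [ 0.5  0.2 -0.1] M [-0.03  0.    0.04] w 0.802 j6 0.09
28 [array([236., 355.]), array([427., 412.])]
40 [array([237., 329.]), array([429., 387.])]
50 [array([239., 308.]), array([432., 366.])]
60 [array([240., 287.]), array([434., 344.])]
```

View pics/c5.png

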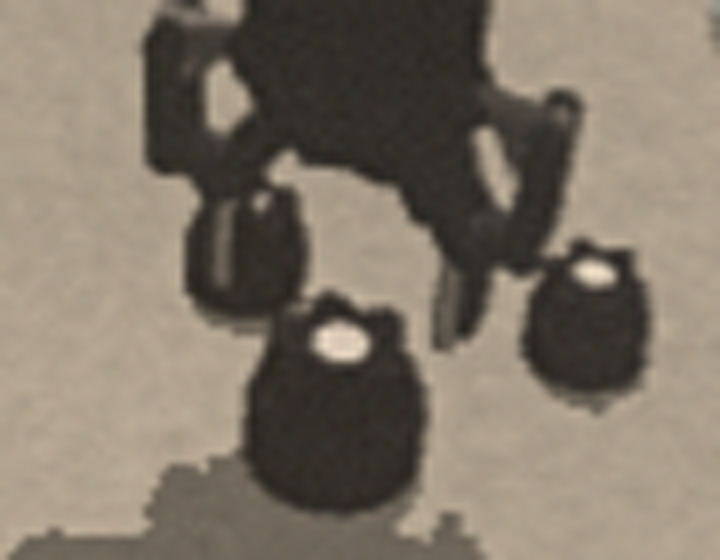

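Both the start top view and the side view put the visible fingertips about 31–33 mm behind the reported TCP. I'll go down in small steps while watching the force; the closing width (0.6 for the head, 0.73 for the skirt) will tell the true depth.

>>> drive_tool --steps '[{"tx": 0, "ty": 0, "tz": 0.5, "rx": 0, "ry": 0, "rz": 0}, {"tx": 0, "ty": 0, "tz": 1.0, "rx": 0, "ry": 0, "rz": 0}, {"tx": 0, "ty": 0, "tz": 1.3, "rx": 0, "ry": 0, "rz": 0}, {"tx": 0, "ty": 0, "tz": 1.3, "rx": 0, "ry": 0, "rz": 0}]'

```text
time_s: 3.4
tcp_pos: [621.1, -216.8, 14.5]
eef_rot: [-0.0, 0.861, 0.508, -0.0]
contact_force: [-0.2, 0.1, -0.5]
width: 0.797
```

```bash
python3 - <<'E'
from h import *
did(0,0,1.3,0)
s=imaging.grab_frame('side')[:,:,::-1]
st()
cv2.imwrite('pics/c6.png',cv2.resize(s[200:270,270:360],None,fx=8,fy=8,interpolation=cv2.INTER_CUBIC))
E
```

```text
cmd [ 621.7 -217.2   14.9] -29.0
t 3.45 p [ 621.3 -216.9   14.8] th -28.9 ztool [-2.e-04  1.e-04 -1.e+00] F [ 0.3  0.1 -0.4] M [0.02 0.04 0.04] w 0.804 j6 0.09
```

View pics/c6.png

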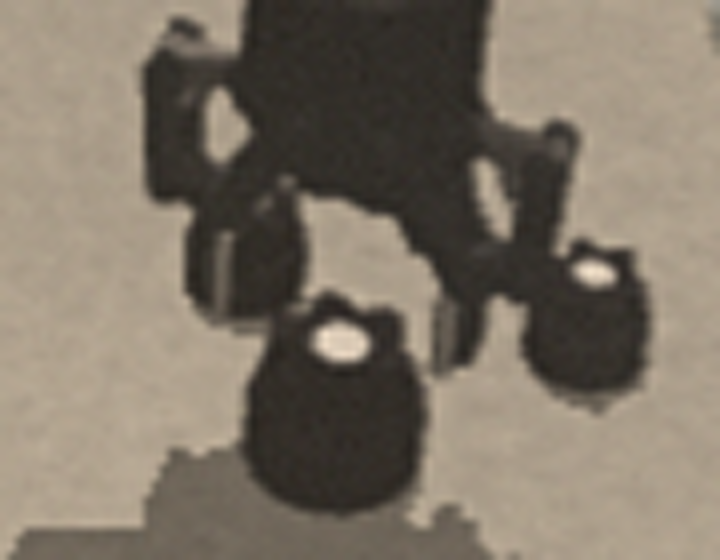

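```bash
python3 - <<'E'
from h import *
for r in (0,38,43):
  for z in (80,88,108,120): print(r,z,(8*(proj('side',[622,-217-r,z])-[270,200])).round(0))
# start: body bottom
E
```

```text
0 80 [340. 271.]
0 88 [341. 253.]
0 108 [345. 208.]
0 120 [348. 180.]
38 80 [360. 353.]
38 88 [362. 335.]
38 108 [366. 290.]
38 120 [369. 262.]
43 80 [363. 364.]
43 88 [365. 346.]
43 108 [369. 301.]
43 120 [372. 273.]
```

The tips are now level with the knob's upper head and there is no contact force. I'll go 8 mm lower and close gently.

>>> drive_tool --steps '[{"tx": 0, "ty": 0, "tz": 0.4, "rx": 0, "ry": 0, "rz": 0}, {"tx": 0, "ty": 0, "tz": 0.8, "rx": 0, "ry": 0, "rz": 0}, {"tx": 0, "ty": 0, "tz": 0.8, "rx": 0, "ry": 0, "rz": 0}]'

```text
time_s: 3.82
tcp_pos: [620.9, -216.8, 6.3]
eef_rot: [-0.0, 0.861, 0.508, -0.0]
contact_force: [-0.3, 0.4, -0.8]
width: 0.799
```

>>> drive_tool --steps '[{"tx": 0, "ty": 0, "tz": 0, "rx": 0, "ry": 0, "rz": 0}, {"tx": 0, "ty": 0, "tz": 0, "rx": 0, "ry": 0, "rz": 0}, {"tx": 0, "ty": 0, "tz": 0, "rx": 0, "ry": 0, "rz": 0}, {"tx": 0, "ty": 0, "tz": 0, "rx": 0, "ry": 0, "rz": 0}]' --fingers 0.35 --grip_force 20

```text
time_s: 4.32
tcp_pos: [621.4, -217.0, 7.0]
eef_rot: [0.0, 0.861, 0.508, 0.0]
contact_force: [-0.7, 0.2, -0.3]
width: 0.651
```

```bash
python3 - <<'E'
from h import *
did(0,0,.8,0)
s=imaging.grab_frame('side')[:,:,::-1]
st()
cv2.imwrite('pics/c7.png',cv2.resize(s[200:270,270:360],None,fx=8,fy=8,interpolation=cv2.INTER_CUBIC))
E
```

```text
cmd [ 621.7 -217.2    6.9] -29.0
t 4.38 p [ 621.4 -217.     7. ] th -28.9 ztool [ 1.e-04 -0.e+00 -1.e+00] F [-1.   0.1  0.4] M [ 0.02 -0.03  0.03] w 0.65 j6 0.09
```

View pics/c7.png

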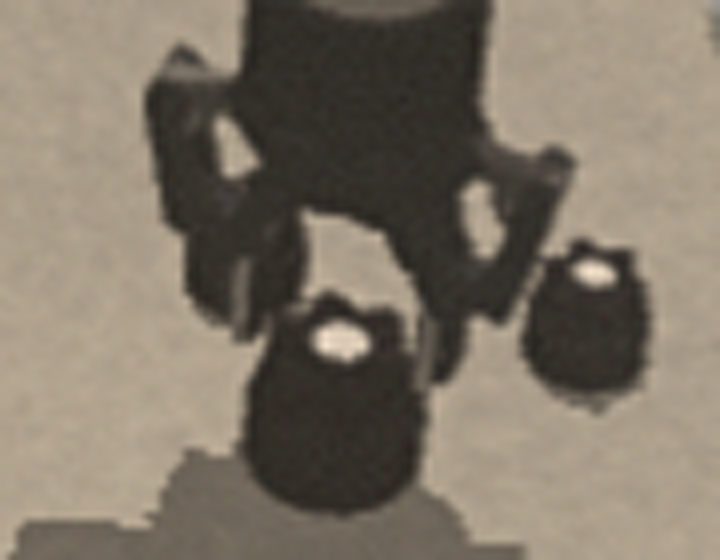

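Width 0.65 (55 mm) with no contact confirms the tips are above the 62 mm skirt, beside the head, at about z 40. I'll go 6 mm lower and then grip.

>>> drive_tool --steps '[{"tx": 0, "ty": 0, "tz": 0.3, "rx": 0, "ry": 0, "rz": 0}, {"tx": 0, "ty": 0, "tz": 0.6, "rx": 0, "ry": 0, "rz": 0}, {"tx": 0, "ty": 0, "tz": 0.6, "rx": 0, "ry": 0, "rz": 0}]'

```text
time_s: 4.75
tcp_pos: [620.9, -216.8, 0.3]
eef_rot: [-0.0, 0.861, 0.508, -0.0]
contact_force: [-0.3, 0.3, 0.5]
width: 0.649
```

>>> drive_tool --steps '[{"tx": 0, "ty": 0, "tz": 0, "rx": 0, "ry": 0, "rz": 0}, {"tx": 0, "ty": 0, "tz": 0, "rx": 0, "ry": 0, "rz": 0}, {"tx": 0, "ty": 0, "tz": 0, "rx": 0, "ry": 0, "rz": 0}, {"tx": 0, "ty": 0, "tz": 0, "rx": 0, "ry": 0, "rz": 0}, {"tx": 0, "ty": 0, "tz": 0, "rx": 0, "ry": 0, "rz": 0}]' --fingers 1 --grip_force 50

```text
time_s: 5.38
tcp_pos: [621.6, -217.0, 1.2]
eef_rot: [0.0, 0.861, 0.508, 0.0]
contact_force: [1.1, -0.0, 2.3]
width: 0.578
```

```bash
python3 - <<'E'
from h import *
did(0,0,.6,0)
s=imaging.grab_frame('side')[:,:,::-1]
st()
cv2.imwrite('pics/c8.png',cv2.resize(s[200:270,270:360],None,fx=8,fy=8,interpolation=cv2.INTER_CUBIC))
E
```

```text
cmd [ 621.7 -217.2    0.9] -29.0
t 5.42 p [ 621.6 -217.1    1.2] th -28.9 ztool [ 5.e-04 -2.e-04 -1.e+00] F [ 0.6 -0.   1.2] M [-0.02 -0.01 -0.05] w 0.578 j6 0.09
```

View pics/c8.png

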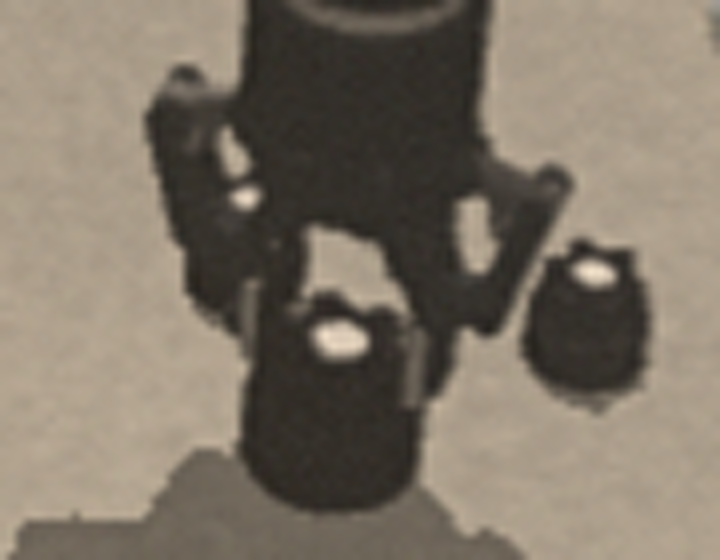

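Gripped at width 0.578 (49 mm, as expected for the star head), with the tips at about z 32, just above the skirt. The knob is still upright. Now I'll lift it.

>>> drive_tool --steps '[{"tx": 0, "ty": 0, "tz": -1, "rx": 0, "ry": 0, "rz": 0}, {"tx": 0, "ty": 0, "tz": -4, "rx": 0, "ry": 0, "rz": 0}, {"tx": 0, "ty": 0, "tz": -8, "rx": 0, "ry": 0, "rz": 0}, {"tx": 0, "ty": 0, "tz": -11, "rx": 0, "ry": 0, "rz": 0}, {"tx": 0, "ty": 0, "tz": -11, "rx": 0, "ry": 0, "rz": 0}, {"tx": 0, "ty": 0, "tz": -11, "rx": 0, "ry": 0, "rz": 0}]'

```text
time_s: 6.18
tcp_pos: [620.2, -216.4, 109.1]
eef_rot: [-0.001, 0.861, 0.508, -0.001]
contact_force: [-1.3, -1.0, -3.2]
width: 0.58
```

```bash
python3 - <<'E'
from h import *
did(0,0,-11,0)
s=imaging.grab_frame('side')[:,:,::-1]
st()
cv2.imwrite('pics/c9.png',cv2.resize(s[160:260,260:370],None,fx=6,fy=6,interpolation=cv2.INTER_CUBIC))
plan([515,189.5,112],-29)
E
```

```text
cmd [ 621.7 -217.2  110.9] -29.0
t 6.22 p [ 619.8 -216.3  108.4] th -28.9 ztool [-0.0037  0.0016 -1.    ] F [-0.4  0.1 -2.4] M [-0.06  0.02 -0.01] w 0.578 j6 0.09
tx,ty,tz,rz = [30.4, -29.05, -0.11] 0.0
```

View pics/c9.png

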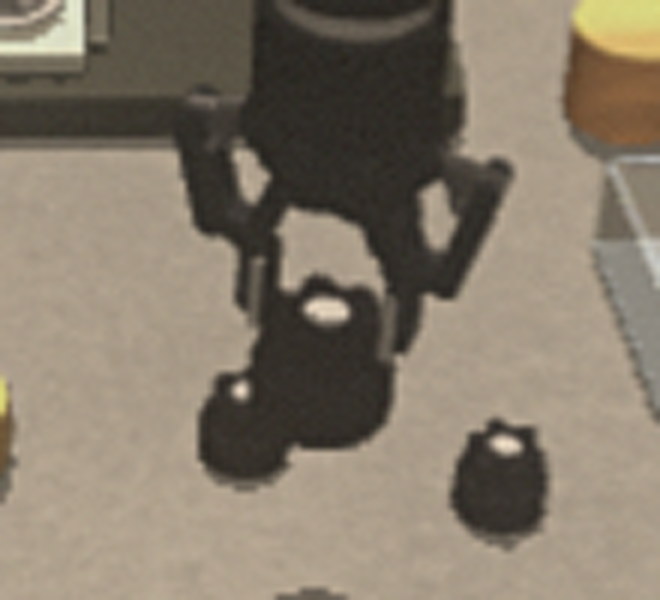

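The knob is held level (cap at crop (327,308)). The reading shows about 2.4 N of weight. Now I'll carry it over the post.

>>> drive_tool --steps '[{"tx": 4, "ty": -4, "tz": 0, "rx": 0, "ry": 0, "rz": 0}, {"tx": 8, "ty": -7.6, "tz": 0, "rx": 0, "ry": 0, "rz": 0}, {"tx": 12, "ty": -11.5, "tz": 0, "rx": 0, "ry": 0, "rz": 0}, {"tx": 16, "ty": -15.3, "tz": 0, "rx": 0, "ry": 0, "rz": 0}, {"tx": 20, "ty": -19.1, "tz": 0, "rx": 0, "ry": 0, "rz": 0}, {"tx": 24, "ty": -23, "tz": 0, "rx": 0, "ry": 0, "rz": 0}, {"tx": 27, "ty": -25.8, "tz": 0, "rx": 0, "ry": 0, "rz": 0}, {"tx": 29.5, "ty": -28.2, "tz": 0, "rx": 0, "ry": 0, "rz": 0}, {"tx": 30.4, "ty": -29.05, "tz": 0, "rx": 0, "ry": 0, "rz": 0}, {"tx": 30.4, "ty": -29.05, "tz": 0, "rx": 0, "ry": 0, "rz": 0}, {"tx": 30.4, "ty": -29.05, "tz": 0, "rx": 0, "ry": 0, "rz": 0}, {"tx": 30.4, "ty": -29.05, "tz": 0, "rx": 0, "ry": 0, "rz": 0}]'

```text
time_s: 7.72
tcp_pos: [514.5, 188.6, 110.8]
eef_rot: [0.0, 0.862, 0.507, -0.0]
contact_force: [-0.0, 0.7, -1.0]
width: 0.577
```

```bash
python3 - <<'E'
from h import *
did(30.4,-29.05,0,0)
s=imaging.grab_frame('side')[:,:,::-1]
t=imaging.grab_frame('top')[:,:,::-1]
st()
cv2.imwrite('pics/side10.png',s);cv2.imwrite('pics/top10.png',t)
cv2.imwrite('pics/c10.png',np.hstack([cv2.resize(s[90:190,215:315],None,fx=4,fy=4,interpolation=cv2.INTER_CUBIC),cv2.resize(t[185:285,120:220],None,fx=4,fy=4,interpolation=cv2.INTER_CUBIC)]))
E
```

```text
cmd [514.9 189.5 110.9] -29.0
t 7.83 p [514.5 188.9 110.9] th -29.0 ztool [ 1.e-04 -1.e-04 -1.e+00] F [ 0.   0.2 -0.9] M [ 0.02  0.03 -0.03] w 0.578 j6 0.76
```

View pics/c10.png

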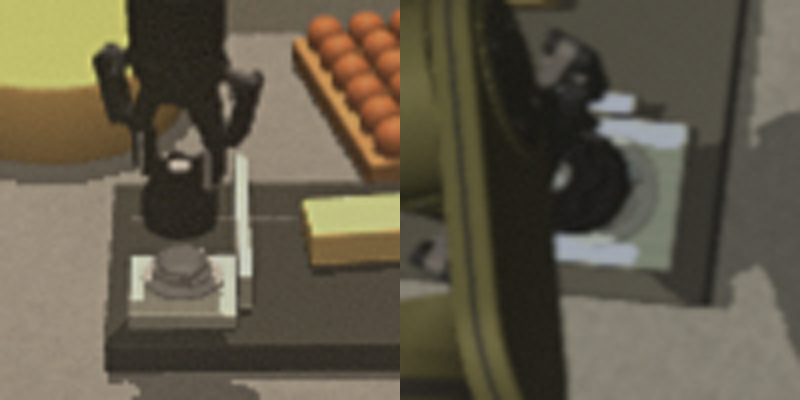

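```bash
python3 - <<'E'
from h import *
np.set_printoptions(precision=2,suppress=True)
s=cv2.imread('pics/side10.png');t=cv2.imread('pics/top10.png')
gs=cv2.cvtColor(s,cv2.COLOR_BGR2GRAY)
c=blob(s,gs>110,(254,266,127,136));print(cen(c),cv2.contourArea(c));print('cap side @160',onplane('side',cen(c),160))
P=np.array([515,189.5])
K=np.array([514.5,188.9])
im=[]
k=8
for n,g,(x0,x1,y0,y1) in(('side',s,(235,285,120,180)),('top',t,(145,195,205,265))):
    c=cv2.resize(g[y0:y1,x0:x1],None,fx=k,fy=k,interpolation=cv2.INTER_CUBIC)
    for Q,r,z,col in((P,15,75,(0,0,255)),(P,34,56,(0,255,0)),(K,31,110,(255,0,0)),(K,31,139,(255,0,0)),(K,24,160,(255,255,0))):
        q=np.array([(proj(n,[Q[0]+r*np.cos(a),Q[1]+r*np.sin(a),z])-[x0,y0]+.5)*k-.5 for a in np.linspace(0,6.3,60)])
        cv2.polylines(c,[q.astype(int)],False,col,1)
    im.append(c)
cv2.imwrite('pics/ov10.png',np.hstack(im))
E
```

```text
[259.13 130.95] 6.5
cap side @160 [513.92 186.13 160.  ]
```

View pics/ov10.png

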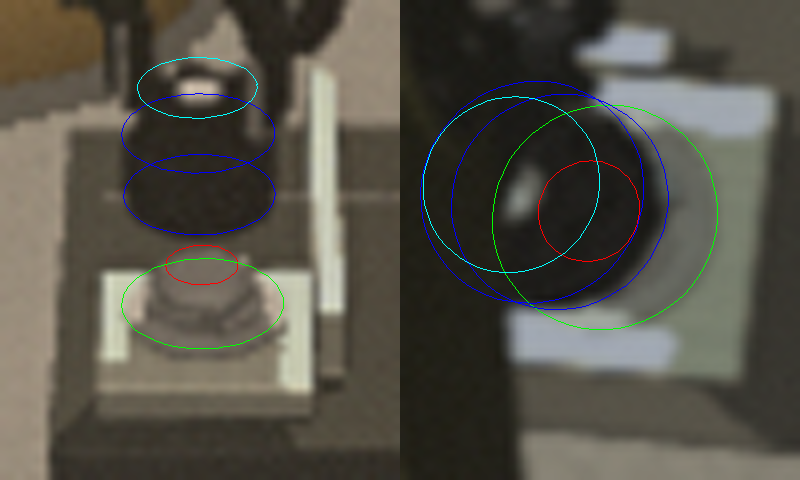

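Both views show the knob over the post, within about 2 mm of its axis and level. Now I'll lower it, slowly near the post.

>>> drive_tool --steps '[{"tx": 0, "ty": 0, "tz": 1.5, "rx": 0, "ry": 0, "rz": 0}, {"tx": 0, "ty": 0, "tz": 3.0, "rx": 0, "ry": 0, "rz": 0}, {"tx": 0, "ty": 0, "tz": 3.4, "rx": 0, "ry": 0, "rz": 0}, {"tx": 0, "ty": 0, "tz": 3.7, "rx": 0, "ry": 0, "rz": 0}, {"tx": 0, "ty": 0, "tz": 3.7, "rx": 0, "ry": 0, "rz": 0}]'

```text
time_s: 8.45
tcp_pos: [514.2, 189.7, 73.9]
eef_rot: [0.0, 0.861, 0.508, -0.0]
contact_force: [0.4, -0.1, -2.0]
width: 0.582
```

```bash
python3 - <<'E'
from h import *
did(0,0,3.7,0);st()
E
```

```text
cmd [514.9 189.5  73.9] -29.0
t 8.45 p [514.2 189.7  73.9] th -28.9 ztool [-0. -0. -1.] F [ 0.4 -0.1 -2. ] M [ 0.02 -0.03 -0.02] w 0.582 j6 0.76
```

>>> drive_tool --steps '[{"tx": 0, "ty": 0, "tz": 0.2, "rx": 0, "ry": 0, "rz": 0}, {"tx": 0, "ty": 0, "tz": 0.4, "rx": 0, "ry": 0, "rz": 0}, {"tx": 0, "ty": 0, "tz": 0.4, "rx": 0, "ry": 0, "rz": 0}]'

```text
time_s: 8.82
tcp_pos: [514.1, 189.6, 69.8]
eef_rot: [-0.0, 0.861, 0.508, -0.0]
contact_force: [-0.1, 0.0, -2.1]
width: 0.575
```

>>> drive_tool --steps '[{"tx": 0, "ty": 0, "tz": 0.15, "rx": 0, "ry": 0, "rz": 0}, {"tx": 0, "ty": 0, "tz": 0.3, "rx": 0, "ry": 0, "rz": 0}, {"tx": 0, "ty": 0, "tz": 0.3, "rx": 0, "ry": 0, "rz": 0}]'

```text
time_s: 9.2
tcp_pos: [514.5, 189.5, 66.9]
eef_rot: [0.0, 0.861, 0.508, 0.0]
contact_force: [1.4, 0.2, -2.5]
width: 0.579
```

>>> drive_tool --steps '[{"tx": 0, "ty": 0, "tz": 0.1, "rx": 0, "ry": 0, "rz": 0}, {"tx": 0, "ty": 0, "tz": 0.2, "rx": 0, "ry": 0, "rz": 0}, {"tx": 0, "ty": 0, "tz": 0.2, "rx": 0, "ry": 0, "rz": 0}]'

```text
time_s: 9.57
tcp_pos: [514.5, 189.5, 65.0]
eef_rot: [0.0, 0.861, 0.508, 0.0]
contact_force: [2.3, -0.9, -2.0]
width: 0.576
```

>>> drive_tool --steps '[{"tx": 0, "ty": 0, "tz": 0.1, "rx": 0, "ry": 0, "rz": 0}, {"tx": 0, "ty": 0, "tz": 0.2, "rx": 0, "ry": 0, "rz": 0}, {"tx": 0, "ty": 0, "tz": 0.2, "rx": 0, "ry": 0, "rz": 0}]'

```text
time_s: 9.95
tcp_pos: [514.4, 189.5, 63.0]
eef_rot: [0.0, 0.861, 0.508, 0.0]
contact_force: [2.0, -1.4, -0.5]
width: 0.58
```

```bash
python3 - <<'E'
from h import *
did(0,0,1.1,0);st()
E
```

```text
cmd [514.9 189.5  62.9] -29.0
t 9.95 p [514.4 189.5  63. ] th -28.9 ztool [ 6.e-04 -2.e-04 -1.e+00] F [ 2.  -1.4 -0.5] M [-0.4  -0.49 -0.09] w 0.58 j6 0.76
```

>>> drive_tool --steps '[{"tx": 0, "ty": 0, "tz": 0.1, "rx": 0, "ry": 0, "rz": 0}, {"tx": 0, "ty": 0, "tz": 0.1, "rx": 0, "ry": 0, "rz": 0}]'

```text
time_s: 10.2
tcp_pos: [514.4, 189.6, 62.0]
eef_rot: [0.0, 0.861, 0.508, 0.0]
contact_force: [2.1, -2.6, -0.9]
width: 0.58
```

>>> drive_tool --steps '[{"tx": 0, "ty": 0, "tz": 0.1, "rx": 0, "ry": 0, "rz": 0}, {"tx": 0, "ty": 0, "tz": 0.1, "rx": 0, "ry": 0, "rz": 0}]'

```text
time_s: 10.45
tcp_pos: [514.4, 189.6, 61.0]
eef_rot: [0.0, 0.861, 0.508, 0.0]
contact_force: [2.7, -3.2, -0.2]
width: 0.579
```

>>> drive_tool --steps '[{"tx": -0.05, "ty": 0.1, "tz": 0.0, "rx": 0, "ry": 0, "rz": 0}, {"tx": -0.05, "ty": 0.1, "tz": 0.1, "rx": 0, "ry": 0, "rz": 0}, {"tx": -0.05, "ty": 0.1, "tz": 0.1, "rx": 0, "ry": 0, "rz": 0}]'

```text
time_s: 10.82
tcp_pos: [514.2, 188.9, 59.4]
eef_rot: [-0.0, 0.861, 0.508, -0.0]
contact_force: [0.4, -0.6, -1.5]
width: 0.58
```

```bash
python3 - <<'E'
from h import *
did(0,0,.2,0);did(-.05,.1,.1,0);st()
E
```

```text
cmd [514.9 189.5  60.9] -29.0
cmd [515.6 188.6  59.9] -29.0
t 10.82 p [514.2 188.9  59.4] th -28.9 ztool [-1.2e-03  3.0e-04 -1.0e+00] F [ 0.4 -0.6 -1.5] M [-0.07 -0.18 -0.08] w 0.58 j6 0.76
```

>>> drive_tool --steps '[{"tx": 0, "ty": 0, "tz": 0.1, "rx": 0, "ry": 0, "rz": 0}, {"tx": 0, "ty": 0, "tz": 0.1, "rx": 0, "ry": 0, "rz": 0}]'

```text
time_s: 11.08
tcp_pos: [514.3, 188.9, 58.5]
eef_rot: [-0.0, 0.861, 0.508, -0.0]
contact_force: [0.5, -0.5, -1.6]
width: 0.579
```

>>> drive_tool --steps '[{"tx": 0, "ty": 0, "tz": 0.1, "rx": 0, "ry": 0, "rz": 0}, {"tx": 0, "ty": 0, "tz": 0.1, "rx": 0, "ry": 0, "rz": 0}]'

```text
time_s: 11.32
tcp_pos: [514.5, 188.8, 57.6]
eef_rot: [-0.0, 0.861, 0.508, -0.0]
contact_force: [0.2, 0.2, -1.6]
width: 0.572
```

>>> drive_tool --steps '[{"tx": 0, "ty": 0, "tz": 0.1, "rx": 0, "ry": 0, "rz": 0}, {"tx": 0, "ty": 0, "tz": 0.1, "rx": 0, "ry": 0, "rz": 0}]'

```text
time_s: 11.58
tcp_pos: [514.8, 188.8, 57.2]
eef_rot: [-0.0, 0.861, 0.508, -0.0]
contact_force: [-2.1, 0.7, 0.7]
width: 0.576
```

```bash
python3 - <<'E'
from h import *
did(0,0,.3,0);st()
s=imaging.grab_frame('side')[:,:,::-1]
t=imaging.grab_frame('top')[:,:,::-1]
cv2.imwrite('pics/c11.png',np.hstack([cv2.resize(s[90:190,215:315],None,fx=4,fy=4,interpolation=cv2.INTER_CUBIC),cv2.resize(t[185:285,120:220],None,fx=4,fy=4,interpolation=cv2.INTER_CUBIC)]))
E
```

```text
cmd [515.6 188.6  56.9] -29.0
t 11.57 p [514.8 188.8  57.2] th -28.9 ztool [-1.e-04  1.e-04 -1.e+00] F [-2.1  0.7  0.7] M [ 0.02  0.17 -0.  ] w 0.576 j6 0.76
```

View pics/c11.png

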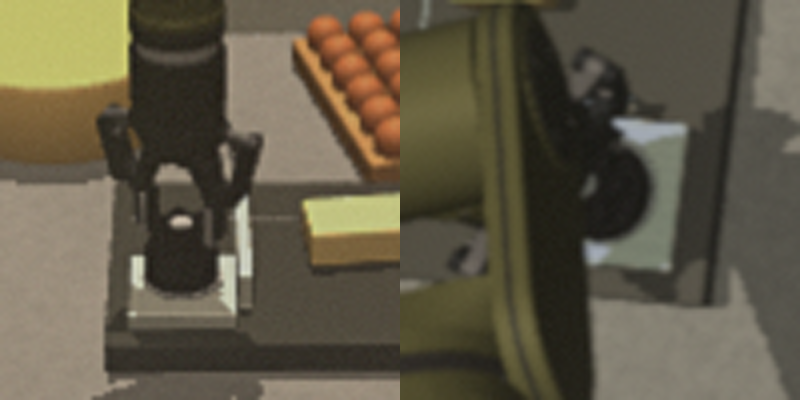

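The knob is down with first contact, grip about 20 mm above post_top by the TCP. That is either the washer or the low end of a ridge. I'll press 1 mm more to feel whether it is springy.

>>> drive_tool --steps '[{"tx": 0, "ty": 0, "tz": 0.1, "rx": 0, "ry": 0, "rz": 0}, {"tx": 0, "ty": 0, "tz": 0.1, "rx": 0, "ry": 0, "rz": 0}]'

```text
time_s: 11.92
tcp_pos: [514.9, 188.8, 56.3]
eef_rot: [-0.0, 0.861, 0.508, 0.0]
contact_force: [-2.0, -0.9, 2.2]
width: 0.581
```

```bash
python3 - <<'E'
from h import *
did(0,0,.1,0);st()
E
```

```text
cmd [515.6 188.6  55.9] -29.0
t 11.93 p [514.9 188.8  56.3] th -28.9 ztool [ 1.e-04  2.e-04 -1.e+00] F [-2.  -0.9  2.2] M [-0.    0.4  -0.02] w 0.581 j6 0.76
```

It is springy (+1.5 N for 0.9 mm), so the skirt is already on the washer: the lugs went straight into the gaps. So that the job runs in the order asked (rest on the ridges, back to the click, then forwards), I'll lift off, turn 45° clockwise in the air and set it down again.

>>> drive_tool --steps '[{"tx": 0, "ty": 0, "tz": -0.8, "rx": 0, "ry": 0, "rz": 0}, {"tx": 0, "ty": 0, "tz": -1.7, "rx": 0, "ry": 0, "rz": 0}, {"tx": 0, "ty": -0.03, "tz": -1.7, "rx": 0, "ry": 0, "rz": 0.16}, {"tx": 0, "ty": -0.03, "tz": -1.7, "rx": 0, "ry": 0, "rz": 0.32}, {"tx": 0, "ty": -0.03, "tz": -1.7, "rx": 0, "ry": 0, "rz": 0.48}, {"tx": 0, "ty": -0.03, "tz": -1.7, "rx": 0, "ry": 0, "rz": 0.64}, {"tx": 0, "ty": -0.03, "tz": -1.7, "rx": 0, "ry": 0, "rz": 0.785}, {"tx": 0, "ty": -0.03, "tz": -1.5, "rx": 0, "ry": 0, "rz": 0.785}, {"tx": 0, "ty": -0.03, "tz": -1.3, "rx": 0, "ry": 0, "rz": 0.785}, {"tx": 0, "ty": -0.03, "tz": -1.3, "rx": 0, "ry": 0, "rz": 0.785}]'

```text
time_s: 13.18
tcp_pos: [514.3, 188.8, 68.6]
eef_rot: [0.0, 0.99, 0.14, -0.0]
contact_force: [-0.0, 0.4, -2.2]
width: 0.581
```

```bash
python3 - <<'E'
from h import *
did(0,-0.03,-1.3,0.785);st()
E
```

```text
cmd [515.3 188.7  68.9] -74.0
t 13.18 p [514.3 188.8  68.6] th -73.8 ztool [-6.e-04 -2.e-04 -1.e+00] F [-0.   0.4 -2.2] M [-0.07  0.01 -0.02] w 0.581 j6 1.54
```

>>> drive_tool --steps '[{"tx": 0, "ty": 0, "tz": 0.2, "rx": 0, "ry": 0, "rz": 0}, {"tx": 0, "ty": 0, "tz": 0.4, "rx": 0, "ry": 0, "rz": 0}, {"tx": 0, "ty": 0, "tz": 0.4, "rx": 0, "ry": 0, "rz": 0}]'

```text
time_s: 13.55
tcp_pos: [514.5, 188.8, 64.7]
eef_rot: [0.0, 0.99, 0.14, -0.0]
contact_force: [-0.2, -0.5, -2.3]
width: 0.579
```

>>> drive_tool --steps '[{"tx": 0, "ty": 0, "tz": 0.1, "rx": 0, "ry": 0, "rz": 0}, {"tx": 0, "ty": 0, "tz": 0.1, "rx": 0, "ry": 0, "rz": 0}]'

```text
time_s: 13.8
tcp_pos: [514.5, 188.9, 63.9]
eef_rot: [0.0, 0.99, 0.14, -0.0]
contact_force: [-1.0, -0.1, -1.5]
width: 0.581
```

>>> drive_tool --steps '[{"tx": 0, "ty": 0, "tz": 0.1, "rx": 0, "ry": 0, "rz": 0}, {"tx": 0, "ty": 0, "tz": 0.1, "rx": 0, "ry": 0, "rz": 0}]'

```text
time_s: 14.05
tcp_pos: [514.9, 189.0, 63.5]
eef_rot: [-0.0, 0.99, 0.14, 0.0]
contact_force: [-0.7, -0.7, 1.5]
width: 0.583
```

>>> drive_tool --steps '[{"tx": 0, "ty": 0, "tz": 0.05, "rx": 0, "ry": 0, "rz": 0}, {"tx": 0, "ty": 0, "tz": 0.05, "rx": 0, "ry": 0, "rz": 0}]'

```text
time_s: 14.3
tcp_pos: [515.0, 189.0, 63.3]
eef_rot: [-0.0, 0.99, 0.14, 0.0]
contact_force: [-2.7, -1.2, 4.0]
width: 0.585
```

```bash
python3 - <<'E'
from h import *
did(0,0,.65,0);st()
E
```

```text
cmd [515.3 188.7  62.4] -74.0
t 14.3 p [515.  189.   63.3] th -73.9 ztool [ 1.e-03  3.e-04 -1.e+00] F [-2.7 -1.2  4. ] M [-0.01  0.29  0.04] w 0.585 j6 1.54
```

It rests stiffly on the ridges at about 26 mm above post_top with a push of about 6 N. Now I'll turn backwards (counter-clockwise) gently, following the climb.

>>> drive_tool --steps '[{"tx": 0, "ty": 0, "tz": -0.03, "rx": 0, "ry": 0, "rz": -0.09}, {"tx": 0, "ty": 0, "tz": -0.06, "rx": 0, "ry": 0, "rz": -0.18}, {"tx": 0, "ty": 0, "tz": -0.06, "rx": 0, "ry": 0, "rz": -0.18}]'

```text
time_s: 14.68
tcp_pos: [515.5, 189.2, 64.0]
eef_rot: [-0.0, 0.974, 0.228, 0.001]
contact_force: [0.1, -0.1, 4.8]
width: 0.581
```

```bash
python3 - <<'E'
from h import *
did(0,0,-.06,-.18);st()
E
```

```text
cmd [515.3 188.7  63. ] -63.7
t 14.68 p [515.5 189.2  64. ] th -63.6 ztool [ 2.3e-03  6.0e-04 -1.0e+00] F [ 0.1 -0.1  4.8] M [ 0.08 -0.04  0.02] w 0.581 j6 1.36
```

Climbing as described (+0.7 mm per 10°). I'll continue.

>>> drive_tool --steps '[{"tx": 0, "ty": 0, "tz": -0.03, "rx": 0, "ry": 0, "rz": -0.09}, {"tx": 0, "ty": 0, "tz": -0.06, "rx": 0, "ry": 0, "rz": -0.18}, {"tx": 0, "ty": 0, "tz": -0.06, "rx": 0, "ry": 0, "rz": -0.18}]'

```text
time_s: 15.05
tcp_pos: [515.5, 189.2, 64.6]
eef_rot: [0.0, 0.949, 0.314, 0.001]
contact_force: [1.1, 0.1, 5.3]
width: 0.58
```

```bash
python3 - <<'E'
from h import *
did(0,0,-.06,-.18);st()
E
```

```text
cmd [515.3 188.7  63.6] -53.3
t 15.05 p [515.5 189.2  64.6] th -53.3 ztool [ 2.1e-03  6.0e-04 -1.0e+00] F [1.1 0.1 5.3] M [0.11 0.03 0.11] w 0.58 j6 1.18
```

>>> drive_tool --steps '[{"tx": 0, "ty": 0, "tz": -0.03, "rx": 0, "ry": 0, "rz": -0.06}, {"tx": 0, "ty": 0, "tz": -0.05, "rx": 0, "ry": 0, "rz": -0.12}, {"tx": 0, "ty": 0, "tz": -0.05, "rx": 0, "ry": 0, "rz": -0.12}]'

```text
time_s: 15.42
tcp_pos: [515.5, 189.2, 65.1]
eef_rot: [0.0, 0.929, 0.371, 0.001]
contact_force: [-0.1, 0.5, 5.2]
width: 0.578
```

```bash
python3 - <<'E'
from h import *
did(0,0,-.05,-.12);st()
E
```

```text
cmd [515.3 188.7  64.1] -46.5
t 15.43 p [515.5 189.2  65.1] th -46.5 ztool [ 2.1e-03  7.0e-04 -1.0e+00] F [-0.1  0.5  5.2] M [0.09 0.   0.07] w 0.578 j6 1.07
```

>>> drive_tool --steps '[{"tx": 0, "ty": 0, "tz": -0.02, "rx": 0, "ry": 0, "rz": -0.06}, {"tx": 0, "ty": 0, "tz": -0.03, "rx": 0, "ry": 0, "rz": -0.1}, {"tx": 0, "ty": 0, "tz": -0.03, "rx": 0, "ry": 0, "rz": -0.1}]'

```text
time_s: 15.8
tcp_pos: [515.3, 189.1, 65.2]
eef_rot: [0.0, 0.909, 0.416, 0.001]
contact_force: [-0.7, 0.4, 5.4]
width: 0.579
```

```bash
python3 - <<'E'
from h import *
did(0,0,-.03,-.1);st()
E
```

```text
cmd [515.3 188.7  64.4] -40.7
t 15.8 p [515.3 189.1  65.2] th -40.8 ztool [ 1.7e-03  5.0e-04 -1.0e+00] F [-0.7  0.4  5.4] M [ 0.05 -0.04  0.02] w 0.579 j6 0.97
```

It has reached the ridge tops (about 28.3 mm above post_top). Now smaller steps, waiting for the drop.

>>> drive_tool --steps '[{"tx": 0, "ty": 0, "tz": 0, "rx": 0, "ry": 0, "rz": -0.05}, {"tx": 0, "ty": 0, "tz": 0, "rx": 0, "ry": 0, "rz": -0.07}, {"tx": 0, "ty": 0, "tz": 0, "rx": 0, "ry": 0, "rz": -0.07}]'

```text
time_s: 16.18
tcp_pos: [515.1, 189.0, 64.9]
eef_rot: [0.0, 0.894, 0.448, 0.001]
contact_force: [0.3, 0.5, 5.5]
width: 0.58
```

>>> drive_tool --steps '[{"tx": 0, "ty": 0, "tz": 0, "rx": 0, "ry": 0, "rz": -0.05}, {"tx": 0, "ty": 0, "tz": 0, "rx": 0, "ry": 0, "rz": -0.05}]'

```text
time_s: 16.42
tcp_pos: [514.7, 189.0, 64.3]
eef_rot: [-0.0, 0.882, 0.47, 0.0]
contact_force: [0.8, 1.3, 3.7]
width: 0.583
```

```bash
python3 - <<'E'
from h import *
did(0,0,0,-.12);st()
E
```

```text
cmd [515.3 188.7  64.4] -33.9
t 16.43 p [514.7 189.   64.3] th -33.9 ztool [ 5.e-04  3.e-04 -1.e+00] F [0.8 1.3 3.7] M [ 0.08 -0.16  0.03] w 0.583 j6 0.85
```

The support is giving way (z has fallen to the commanded height). I'll follow it down.

>>> drive_tool --steps '[{"tx": 0, "ty": 0, "tz": 0.1, "rx": 0, "ry": 0, "rz": -0.02}, {"tx": 0, "ty": 0, "tz": 0.15, "rx": 0, "ry": 0, "rz": -0.02}]'

```text
time_s: 16.68
tcp_pos: [514.7, 188.6, 62.4]
eef_rot: [0.0, 0.877, 0.48, 0.0]
contact_force: [2.6, 0.4, 0.1]
width: 0.578
```

```bash
python3 - <<'E'
from h import *
did(0,0,.15,-.02);st()
E
```

```text
cmd [515.3 188.7  62.9] -32.7
t 16.68 p [514.7 188.6  62.4] th -32.7 ztool [ 6.e-04 -6.e-04 -1.e+00] F [2.6 0.4 0.1] M [-0.14 -0.56  0.  ] w 0.578 j6 0.82
```

It is going down without resistance. I'll continue, with a slight further turn to the middle of the gap (θ ≈ -30).

>>> drive_tool --steps '[{"tx": 0, "ty": 0, "tz": 0.2, "rx": 0, "ry": 0, "rz": -0.02}, {"tx": 0, "ty": 0, "tz": 0.35, "rx": 0, "ry": 0, "rz": -0.03}, {"tx": 0, "ty": 0, "tz": 0.45, "rx": 0, "ry": 0, "rz": -0.03}, {"tx": 0, "ty": 0, "tz": 0.45, "rx": 0, "ry": 0, "rz": -0.03}]'

```text
time_s: 17.18
tcp_pos: [514.0, 188.9, 57.8]
eef_rot: [-0.0, 0.87, 0.493, -0.001]
contact_force: [2.2, -0.1, -2.4]
width: 0.581
```

```bash
python3 - <<'E'
from h import *
did(0,0,.45,-.03);st()
E
```

```text
cmd [515.3 188.7  58.4] -31.0
t 17.18 p [514.  188.9  57.8] th -30.9 ztool [-0.0013 -0.     -1.    ] F [ 2.2 -0.1 -2.4] M [ 0.07 -0.26  0.01] w 0.581 j6 0.79
```

>>> drive_tool --steps '[{"tx": 0, "ty": 0, "tz": 0.15, "rx": 0, "ry": 0, "rz": 0}, {"tx": 0, "ty": 0, "tz": 0.25, "rx": 0, "ry": 0, "rz": 0}, {"tx": 0, "ty": 0, "tz": 0.25, "rx": 0, "ry": 0, "rz": 0}]'

```text
time_s: 17.55
tcp_pos: [514.4, 189.2, 56.3]
eef_rot: [-0.0, 0.87, 0.493, -0.0]
contact_force: [-1.5, 2.0, 1.9]
width: 0.579
```

```bash
python3 - <<'E'
from h import *
did(0,0,.25,0);st()
s=imaging.grab_frame('side')[:,:,::-1]
cv2.imwrite('pics/c12.png',cv2.resize(s[100:180,220:300],None,fx=6,fy=6,interpolation=cv2.INTER_CUBIC))
E
```

```text
cmd [515.3 188.7  55.9] -31.0
t 17.55 p [514.4 189.2  56.3] th -30.9 ztool [-5.e-04  5.e-04 -1.e+00] F [-1.5  2.   1.9] M [ 0.24  0.26 -0.  ] w 0.579 j6 0.79
```

View pics/c12.png

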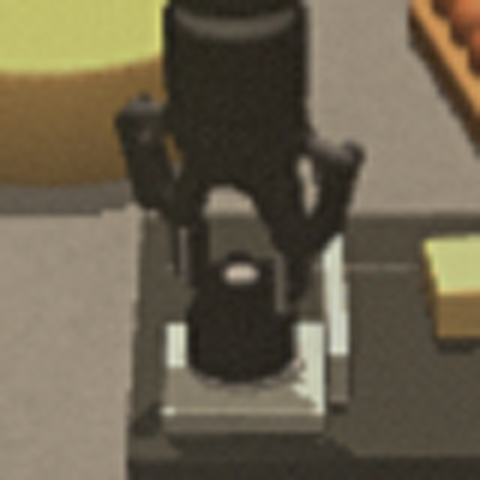

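Clicked: skirt on the washer at about 19.5 mm above post_top, with a springy force of about 4 N. Now I'll turn forwards (clockwise), keeping it down.

>>> drive_tool --steps '[{"tx": 0, "ty": 0, "tz": 0.02, "rx": 0, "ry": 0, "rz": 0.1}, {"tx": 0, "ty": 0, "tz": 0.04, "rx": 0, "ry": 0, "rz": 0.2}, {"tx": 0, "ty": 0, "tz": 0.04, "rx": 0, "ry": 0, "rz": 0.2}]' --fingers 1 --grip_force 60

```text
time_s: 17.98
tcp_pos: [515.1, 188.8, 56.1]
eef_rot: [0.0, 0.915, 0.404, 0.0]
contact_force: [0.7, -0.1, 4.1]
width: 0.577
```

```bash
python3 - <<'E'
from h import *
did(0,0,.04,.2);st()
E
```

```text
cmd [515.3 188.7  55.5] -42.5
t 17.98 p [515.1 188.8  56.1] th -42.3 ztool [ 1.1e-03 -1.0e-04 -1.0e+00] F [ 0.7 -0.1  4.1] M [-0.01 -0.03 -0.11] w 0.577 j6 0.99
```

>>> drive_tool --steps '[{"tx": 0, "ty": 0, "tz": 0.02, "rx": 0, "ry": 0, "rz": 0.1}, {"tx": 0, "ty": 0, "tz": 0.05, "rx": 0, "ry": 0, "rz": 0.2}, {"tx": 0, "ty": 0, "tz": 0.05, "rx": 0, "ry": 0, "rz": 0.2}]'

```text
time_s: 18.35
tcp_pos: [515.1, 188.9, 55.6]
eef_rot: [0.0, 0.95, 0.311, 0.001]
contact_force: [0.2, 0.1, 4.2]
width: 0.572
```

```bash
python3 - <<'E'
from h import *
did(0,0,.05,.2);st()
E
```

```text
cmd [515.3 188.7  55. ] -53.9
t 18.35 p [515.1 188.9  55.6] th -53.7 ztool [ 0.0012  0.     -1.    ] F [0.2 0.1 4.2] M [-0.02 -0.04 -0.1 ] w 0.572 j6 1.19
```

It is running under the ridges with low torque (0.1 N m).

>>> drive_tool --steps '[{"tx": 0, "ty": 0, "tz": 0.03, "rx": 0, "ry": 0, "rz": 0.1}, {"tx": 0, "ty": 0, "tz": 0.06, "rx": 0, "ry": 0, "rz": 0.2}, {"tx": 0, "ty": 0, "tz": 0.09, "rx": 0, "ry": 0, "rz": 0.3}, {"tx": 0, "ty": 0, "tz": 0.09, "rx": 0, "ry": 0, "rz": 0.3}]'

```text
time_s: 18.85
tcp_pos: [515.2, 189.0, 54.9]
eef_rot: [0.0, 0.986, 0.166, 0.001]
contact_force: [0.5, 0.1, 4.6]
width: 0.574
```

```bash
python3 - <<'E'
from h import *
did(0,0,.09,.3);st()
E
```

```text
cmd [515.3 188.7  54.1] -71.1
t 18.85 p [515.2 189.   54.9] th -70.9 ztool [ 1.4e-03  2.0e-04 -1.0e+00] F [0.5 0.1 4.6] M [-0.01  0.08 -0.04] w 0.574 j6 1.49
```

>>> drive_tool --steps '[{"tx": 0, "ty": 0, "tz": 0.03, "rx": 0, "ry": 0, "rz": 0.1}, {"tx": 0, "ty": 0, "tz": 0.06, "rx": 0, "ry": 0, "rz": 0.2}, {"tx": 0, "ty": 0, "tz": 0.08, "rx": 0, "ry": 0, "rz": 0.28}, {"tx": 0, "ty": 0, "tz": 0.08, "rx": 0, "ry": 0, "rz": 0.28}]'

```text
time_s: 19.35
tcp_pos: [515.5, 189.0, 54.5]
eef_rot: [-0.0, 1.0, 0.027, 0.001]
contact_force: [-0.1, -0.2, 5.8]
width: 0.578
```

```bash
python3 - <<'E'
from h import *
did(0,0,.08,.28);st()
E
```

```text
cmd [515.3 188.7  53.3] -87.1
t 19.35 p [515.5 189.   54.5] th -87.0 ztool [ 2.1e-03  3.0e-04 -1.0e+00] F [-0.1 -0.2  5.8] M [-0.06  0.04 -0.09] w 0.578 j6 1.77
```

>>> drive_tool --steps '[{"tx": 0, "ty": 0, "tz": 0.01, "rx": 0, "ry": 0, "rz": 0.08}, {"tx": 0, "ty": 0, "tz": 0.01, "rx": 0, "ry": 0, "rz": 0.08}]'

```text
time_s: 19.6
tcp_pos: [515.6, 189.0, 54.4]
eef_rot: [-0.0, 1.0, -0.013, 0.001]
contact_force: [-0.4, 0.1, 5.1]
width: 0.574
```

```bash
python3 - <<'E'
from h import *
did(0,0,.01,.08);st()
E
```

```text
cmd [515.3 188.7  53.2] -91.7
t 19.6 p [515.6 189.   54.4] th -91.5 ztool [ 2.2e-03  3.0e-04 -1.0e+00] F [-0.4  0.1  5.1] M [-0.08  0.01 -0.06] w 0.574 j6 1.85
```

>>> drive_tool --steps '[{"tx": 0, "ty": 0, "tz": 0, "rx": 0, "ry": 0, "rz": 0.07}, {"tx": 0, "ty": 0, "tz": 0, "rx": 0, "ry": 0, "rz": 0.07}]'

```text
time_s: 19.85
tcp_pos: [515.6, 189.0, 54.3]
eef_rot: [-0.0, 0.999, -0.048, 0.001]
contact_force: [0.4, -0.2, 6.0]
width: 0.573
```

```bash
python3 - <<'E'
from h import *
did(0,0,0,.07);st()
E
```

```text
cmd [515.3 188.7  53.2] -95.7
t 19.85 p [515.6 189.   54.3] th -95.5 ztool [ 2.3e-03  3.0e-04 -1.0e+00] F [ 0.4 -0.2  6. ] M [-0.02 -0.07 -0.04] w 0.573 j6 1.92
```

>>> drive_tool --steps '[{"tx": 0, "ty": 0, "tz": 0, "rx": 0, "ry": 0, "rz": 0.07}, {"tx": 0, "ty": 0, "tz": 0, "rx": 0, "ry": 0, "rz": 0.07}]'

```text
time_s: 20.1
tcp_pos: [515.6, 188.9, 54.1]
eef_rot: [-0.0, 0.997, -0.083, 0.001]
contact_force: [1.5, -0.2, 5.5]
width: 0.573
```

```bash
python3 - <<'E'
from h import *
did(0,0,0,.07);st()
E
```

```text
cmd [515.3 188.7  53.2] -99.8
t 20.1 p [515.6 188.9  54.1] th -99.5 ztool [ 2.4e-03  1.0e-04 -1.0e+00] F [ 1.5 -0.2  5.5] M [-0.03 -0.28  0.12] w 0.573 j6 1.99
```

>>> drive_tool --steps '[{"tx": 0, "ty": 0, "tz": 0, "rx": 0, "ry": 0, "rz": 0.05}, {"tx": 0, "ty": 0, "tz": 0, "rx": 0, "ry": 0, "rz": 0.05}]'

```text
time_s: 20.35
tcp_pos: [515.8, 188.9, 54.1]
eef_rot: [0.0, 0.994, -0.106, 0.001]
contact_force: [3.2, 0.7, 5.6]
width: 0.575
```

```bash
python3 - <<'E'
from h import *
did(0,0,0,.05);st();print(arm.observe()['effort'][5])
E
```

```text
cmd [515.3 188.7  53.2] -102.6
t 20.35 p [515.8 188.9  54.1] th -102.2 ztool [ 2.9e-03 -6.0e-04 -1.0e+00] F [3.2 0.7 5.6] M [-0.06 -0.36  1.23] w 0.575 j6 2.04
1.2765630707144737
```

Firm stop: the torque rose to 1.2 N m with z at home (about 17.1 mm above post_top), 71° after the click. I'll ease off the load, then open.

>>> drive_tool --steps '[{"tx": 0, "ty": 0.0, "tz": -0.06, "rx": 0, "ry": 0, "rz": -0.008}, {"tx": 0, "ty": 0, "tz": -0.06, "rx": 0, "ry": 0, "rz": -0.008}]'

```text
time_s: 20.6
tcp_pos: [515.7, 188.9, 54.2]
eef_rot: [-0.0, 0.995, -0.104, 0.001]
contact_force: [5.7, 0.1, 3.0]
width: 0.576
```

```bash
python3 - <<'E'
from h import *
did(0,0,-.06,-.008);st()
E
```

```text
cmd [515.3 188.7  53.8] -102.2
t 20.6 p [515.7 188.9  54.2] th -101.9 ztool [ 0.0028 -0.     -1.    ] F [5.7 0.1 3. ] M [ 0.03 -0.81  1.06] w 0.576 j6 2.03
```

>>> drive_tool --steps '[{"tx": 0, "ty": 0, "tz": 0, "rx": 0, "ry": 0, "rz": 0}, {"tx": 0, "ty": 0, "tz": 0, "rx": 0, "ry": 0, "rz": 0}, {"tx": 0, "ty": 0, "tz": 0, "rx": 0, "ry": 0, "rz": 0}, {"tx": 0, "ty": 0, "tz": 0, "rx": 0, "ry": 0, "rz": 0}]' --fingers 0.1

```text
time_s: 21.1
tcp_pos: [514.1, 188.8, 53.5]
eef_rot: [0.0, 0.994, -0.106, -0.0]
contact_force: [-0.7, 0.1, -0.4]
width: 0.904
```

```bash
python3 - <<'E'
from h import *
st()
s=imaging.grab_frame('side')[:,:,::-1]
cv2.imwrite('pics/c13.png',cv2.resize(s[100:180,220:300],None,fx=6,fy=6,interpolation=cv2.INTER_CUBIC))
E
```

```text
t 21.1 p [514.1 188.8  53.5] th -102.1 ztool [-0.001 -0.    -1.   ] F [-0.7  0.1 -0.4] M [ 0.04  0.02 -0.  ] w 0.904 j6 2.04
```

View pics/c13.png

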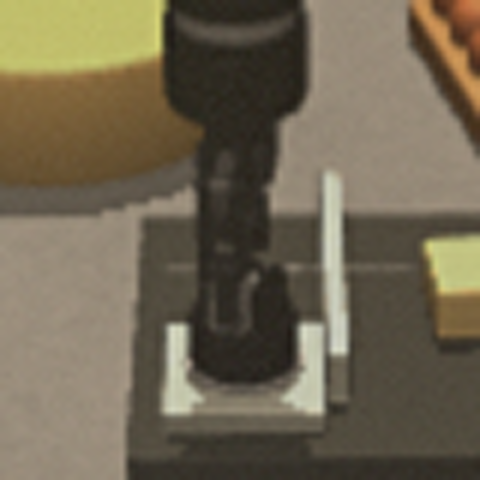

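Released, with forces near zero. I'll rise straight up, then clear the view.

>>> drive_tool --steps '[{"tx": 0, "ty": 0, "tz": -3, "rx": 0, "ry": 0, "rz": 0}, {"tx": 0, "ty": 0, "tz": -8, "rx": 0, "ry": 0, "rz": 0}, {"tx": 0, "ty": 0, "tz": -13, "rx": 0, "ry": 0, "rz": 0}, {"tx": 6, "ty": 0, "tz": -15, "rx": 0, "ry": 0, "rz": 0}, {"tx": 0, "ty": 6, "tz": -15, "rx": 0, "ry": 0, "rz": 0}, {"tx": 0, "ty": 12, "tz": -15, "rx": 0, "ry": 0, "rz": 0}, {"tx": 0, "ty": 18, "tz": -15, "rx": 0, "ry": 0, "rz": 0}, {"tx": 0, "ty": 24, "tz": -15, "rx": 0, "ry": 0, "rz": 0}, {"tx": 0, "ty": 24, "tz": -15, "rx": 0, "ry": 0, "rz": 0}, {"tx": 0, "ty": 24, "tz": -15, "rx": 0, "ry": 0, "rz": 0}]'

```text
time_s: 22.4
tcp_pos: [464.2, -46.0, 203.9]
eef_rot: [-0.0, 0.994, -0.106, 0.0]
contact_force: [-0.5, 0.4, 0.2]
width: 0.901
```

```bash
python3 - <<'E'
from h import *
np.set_printoptions(precision=2,suppress=True)
st()
s=imaging.grab_frame('side')[:,:,::-1].copy();t=imaging.grab_frame('top')[:,:,::-1].copy()
cv2.imwrite('pics/side14.png',s);cv2.imwrite('pics/top14.png',t)
k=8;im=[];P=[515,189]
for n,g,(x0,x1,y0,y1) in(('side',s,(235,285,125,185)),('top',t,(140,190,205,265))):
    c=cv2.resize(g[y0:y1,x0:x1],None,fx=k,fy=k,interpolation=cv2.INTER_CUBIC);im.append(c)
cv2.imwrite('pics/c14.png',np.hstack(im))
E
```

```text
t 22.4 p [464.2 -46.  203.9] th -102.2 ztool [ 0.  0. -1.] F [-0.5  0.4  0.2] M [ 0.01 -0.05  0.01] w 0.901 j6 1.57
```

View pics/c14.png

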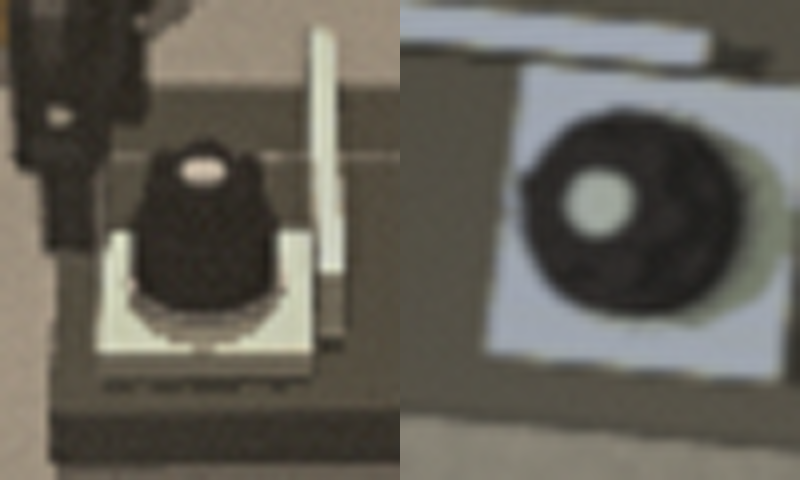

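View pics/side14.png

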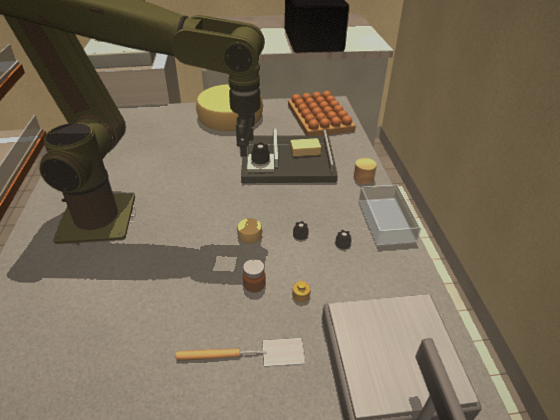

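```bash
python3 - <<'E'
from h import *
np.set_printoptions(precision=2,suppress=True)
s=cv2.imread('pics/side14.png');t=cv2.imread('pics/top14.png')
gs=cv2.cvtColor(s,cv2.COLOR_BGR2GRAY);gt=cv2.cvtColor(t,cv2.COLOR_BGR2GRAY)
a=cen(blob(s,gs>130,(255,265,142,149)));b=cen(blob(t,gt>95,(159,171,224,236)))
print(a,b,tri(a,b),onplane('top',b,103),onplane('side',a,103),onplane('side',a,106))
st()
E
```

```text
[260.  145.9] [164.36 229.76] [515.85 192.07  99.82] [515.16 191.21 103.  ] [515.9  187.06 103.  ] [515.58 182.3  106.  ]
t 22.5 p [464.5 -44.8 203.8] th -102.0 ztool [ 0.  0. -1.] F [-0.8  0.4 -0.7] M [ 0.02  0.08 -0.01] w 0.902 j6 1.57
```

The triangulated cap height of about 100, given the -1.5 to -5 mm bias the same cameras showed on the knob and post_top, fits home (103) rather than a sprung-up knob (106 or more). The bystanders look unmoved, so I'm handing in.

```bash
python3 -c "
from rig import arm
print(arm.hand_in())"
```

```text
the job is handed in; nothing more can be done
None
```

The largest star knob is on the fence post, clicked into the thread, turned clockwise to a firm stop and released. I handed in at 22.5 s with the arm well clear.

**What I did**
- I gripped the knob by its head, carried it over and lowered it level on the post. It happened to go straight into the gaps down to the washer.
- To keep to the order you asked, I lifted it, turned it 45° clockwise in the air and set it down on the ridges.
- I then turned it counter-clockwise under a push of about 6–8 N. It climbed to about 28.3 mm above post_top, then gave way about 40° into the turn. I followed it down to the washer, about 19.5 mm with a springy force of about 4 N.
- Clockwise it ran freely, with about 0.1 N m of torque. It stopped firmly 71° on, at about 17 mm above post_top, where the torque rose to 1.2 N m. I then eased off and let go.

**Last checks**
- After release the force was near zero. Both views show the knob upright on the post, and the other things on the counter look unmoved by eye.
- The cap triangulates to about 100 mm against 103 mm expected. The two cameras disagree by 4 mm in y. Earlier readings from the same cameras were 1.5–5 mm low, so I take this as home and not sprung up.

**Disagreements**
- The visible fingertips sat about 30 mm behind the reported TCP, so I set the grasp depth from the pictures and the closing width.
- The stop came at 71°, not the 65° described. The play in the gap would account for that.
- My first move call was refused because it needs all six numbers per row; nothing moved.

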